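Fit the battery block into the work lamp

TASK

The rechargeable work lamp lies on its lens with its battery bay shut by a blanking cover. Squeeze the cover's two tabs together to unclip it and lay it in the wooden tray, tabs up; then fit the battery block into the bay: rock it in nose first under the lip and press the heel down until the block lies flat and flush and the spring catch has clicked out over it. Leave the sanding block, the screwdriver, the glue bottle and the tack jar where they are.

Things in the scene. Friction and masses are not known exactly. Their poses are not given: they have to be found in the camera images.
- lamp: Work lamp, fixed to the bench lens down: aluminium floodlight 204 x 164 mm, 60 mm high, back up and flat round the bay, fins flush with the back at both ends. A steel tube stand (14 mm tube, top 29 mm above the bench) runs round it, to 96 mm from the middle on both sides and to 119 mm at the +x end. Origin: centre of its underside on the bench; x along the bay, nose end at -x.
- bay (a point): Battery bay in the lamp's back, under the cover at the start. The point is the centre of the bay's mouth, level with the back; x from nose end to heel end, z up. Pocket 94.5 mm long (x), 63 mm wide (y), 26 mm deep, flat floor; 3 mm bevels on the edges of both sides and the heel end.
- lip (a point): Lip at the bay's nose end, full width, reaching 7.75 mm into the pocket: underside 16 mm, top 21 mm above the pocket's floor. The point is the middle of its free top edge (39.5 mm from the bay's centre towards the nose end, 5 mm below the back). The block goes under it only tilted: at some 25 degrees the nose stands on the floor just clear of the lip, then slides under as the heel goes down.
- catch (a joint): Spring catch, 18 mm wide, in the middle of the bay's heel wall; its ramp stands 4 mm into the pocket. 0 = sprung out (also when the bay is empty), up to 0.006 m = pushed back. The block's heel pushes it back on the way down (5 to 15 N on the heel) and it springs out over the heel notch. Its steel thumb piece stands 3 mm above the back, 54 to 61 mm from the bay's centre.
- cover_grip (a point): Between the two upright squeeze tabs of the blanking cover, 16 mm above the underside of its plate. x along the tabs, y across, z up. Tabs: grey, 24 mm long (x), 4 mm thick, rising 24 mm above the plate, outer faces 48 mm apart. Squeezed along y each goes in 6 mm to a stop (3 to 7 N each); from 4 mm its hook is free and the cover lifts straight up by the squeezed tabs.
- cover_plate (a point): Plate of the blanking cover (0.09 kg), clipped over the bay at the start: black, 109 x 80 mm, 4 mm thick. The point is at its underside, midway between the tabs; it lies on the lamp's back. Hooks and ribs reach 14 mm below the plate; laid down elsewhere, the cover stands on these, level, with this point 14 mm up.
- battery_mid (a point): Battery block, black, 0.2 to 0.3 kg, lying flat on the bench right way up: 92 mm long (x), 60 mm wide (y), 26 mm high; the point is the centre of that box. Nose at -x: a full-width tongue 10 mm long and 12 mm high. Seated, its x axis is the bay's, its point 13 mm below the bay's point, its top level with the back.
- battery_nose (a point): The middle of the bottom front edge of the battery's nose (46 mm from its centre towards -x, on its underside). The tongue carries three brass contacts on top. The heel end (+x) is full height, with a notch for the catch in the middle of its top edge: 24 mm wide, 9 mm long, 10 mm deep.
- tray_in (a point): Open wooden tray fixed to the bench, outside 200 x 150 mm, 36 mm high, walls and floor 8 mm thick. The point is the centre of the inner floor; x along the long side, z up.
- sandblock_mid (a point): Bystander, loose: cork sanding block with a wooden sole, 78 x 50 x 28 mm, plain box without steps, lying beyond the battery's heel. The point is its centre.
- driver_grip (a point): Bystander, loose: screwdriver 190 mm long with a red handle 26 mm thick, lying across in front of the battery's nose. The point lies on its axis 57 mm from the handle's end; x along it towards the blade.
- glue: Bystander, loose: white glue bottle, 56 mm in diameter, 160 mm tall, standing beyond the lamp to one side. Origin at the centre of its underside.
- tacks: Bystander, loose: glass jar, 66 mm in diameter, 75 mm tall, standing beyond the lamp on the other side. Origin at the centre of its underside.
Mind the look-alikes: they are no part of the job. What is shaped like the part that bears battery_mid but blue is not meant.

How it is judged:
By the outcome, as a careful person would: the job done as asked, in the order asked, and still so for the second after the job is handed in, with the robot touching nothing.
It also fails if it takes over 72 s, if anything falls off the work surface, if the arm or the gripper's body presses on something with over 40 N, if the wrist force passes 120 N, or if a joint passes its speed limit or range.

ROBOT

A 6-joint arm with a two-finger parallel gripper is mounted at the origin on the work surface. World frame = base frame: x ahead of the robot, y to its left, z up, the work surface at z = 0. Lengths are in m, angles in degrees, forces in N, time in s.
With the tool pointing down it reaches from about 0.35 to 0.875 m from the base axis. Payload 4.2 kg.
Tool frame: the origin (TCP) lies where the fingers leave the gripper's body, on its centre line; the fingertips stand 70 mm ahead of it and the grasp point (between the pads) lies 51 mm ahead of it; z points along the fingers, y is the direction in which the jaws open and shut (so a half turn about z gives the same grasp; the last joint's range is limited). The gripper opens to 87 mm and grips with 3 to 60 N. Pads are 19 mm wide; open, the fingers measure 117 mm over their backs; the gripper's body (75 mm by 190 mm) begins 51 mm behind the grasp point.
Start: joints at [14.817, 22.042, 0.453, 0, -68.411, -14.817], TCP at [0.625, 0, 0.292] pointing down, gripper open.
Joint ranges: [-179.83, 179.83], [-69.29, 118.12], [-61.27, 80.66], [-181.25, 117.63], [-171.15, -9.14], [-177.46, 177.46]. Speed limits (degrees/s): [159.86, 159.86, 180, 180, 180, 180].

INTERFACE

Orientations are given as a 3x3 rotation matrix whose columns are the frame's x, y, z axes.
In Python, from station import sense, capture, camera_model, finish_job gives the robot as it stands.
- The arm moves only by the shell command python3 -m inch 'ROWS'. ROWS is JSON, a list of rows, each an object with "hand": the closure, from 0 (fully open) to 1 (shut); "slide": the shift along the world's x, y, z in cm, a list of three; "yaw": the turn about the world's z in rad. A call has 1 to 10 rows; each row is the pose to reach, as a shift and turn from the pose commanded when the call began; what a row does not reach only later rows make up. A row lasts 1/8 s, in which the tool goes at most 62.5 mm and 10.7 degrees, less where a joint would pass 70% of its speed; a pose out of reach is approached as far as the arm can. A call with a gripper value outside its range is refused whole. The fingers move at their own pace and stop on an object; the grip force is fixed at half the most. Time passes only in rows, so rows that repeat a pose let the fingers close. It gives the time, the measured TCP pose, the force and the opening at its end, in the units of the state.
- sense(): the state, without advancing time (a new reading comes with each control period).
- capture(name): name is "scene" or "side" or "wrist"; returns the picture (384x512x3 uint8, blue, green, red); there is no depth.
- camera_model(name): a dict with "mtx" (3x3 intrinsics, pixels), "xyz" and "orientation" of the camera in the world; the wrist camera has in their place "tool_from_camera" (4x4, takes a point from camera to tool coordinates, whose origin is the TCP and whose axes are the flange's). Camera axes: x right, y up, looking along -z (the intrinsics and any distortion apply to the point x, -y, -z); pixel columns grow to the right and rows downward; lengths in m; the calibration is good to about 2 mm. A picture is of the moment at which its call begins: read the wrist's pose just before it. camera_model takes no time and is no camera call.
- finish_job(): hands the job in, once; it reports no verdict.
The state is a dict: "time_s": time; "joints": joint angles; "joint_velocities": joint speeds; "effort": joint torques, N m; "tcp_pos": TCP position; "ee_rot": TCP orientation; "wrist_force": force on the tool from outside, world axes, zero at the start; "moment": the same for the moment, N m; "gripper_width": opening from 0.0 (shut) to 1.0 (fully open).
Only numpy, scipy, OpenCV 4.12 (cv2) and the standard library are available. Lean on these libraries where they do the work, as an engineer would, in place of code of your own. Each camera call takes 0.05 s, during which the arm holds its last target. There are 200 camera calls.

## Working session

There is one attempt and no reset: what is moved stays moved. The work goes in short steps, Python scripts to look and compute and a shell command to move; the robot and the scene stay as the last step left them, time stands still between calls to the robot, and variables do not carry over. Pictures are saved under pics/ and viewed, about 8 in all and at most 12, crops included, and the job is handed in when it is done.

```bash
ls; mkdir -p pics; python3 - <<'E'
from station import *
import cv2,numpy as np
s=sense();print(s['time_s'],s['tcp_pos'],np.round(s['ee_rot'],3),s['gripper_width'])
for n in ['scene','side','wrist']:
    im=capture(n);cv2.imwrite(f'pics/{n}0.png',im);m=camera_model(n)
    print(n,{k:np.round(np.array(v),4).tolist() for k,v in m.items()})
a=cv2.imread('pics/scene0.png')
cv2.imwrite('pics/s0big.png',cv2.resize(a,(800,600),interpolation=cv2.INTER_CUBIC))
cv2.imwrite('pics/w0big.png',np.hstack([cv2.resize(cv2.imread('pics/wrist0.png'),(400,300)),cv2.resize(cv2.imread('pics/side0.png'),(400,300))]))
E
```

```text
pics
0.0 [6.24549087e-01 5.18053252e-05 2.91151061e-01] [[-0.    -1.    -0.002]
 [-1.     0.    -0.   ]
 [ 0.     0.002 -1.   ]] 0.9996471214753891
scene {'mtx': [[442.3074, 0.0, 257.2185], [0.0, 442.3074, 194.1786], [0.0, 0.0, 1.0]], 'xyz': [1.5849, 0.21, 0.78], 'orientation': [[-0.2039, -0.5369, 0.8187], [0.9789, -0.1012, 0.1774], [-0.0124, 0.8376, 0.5462]]}
side {'mtx': [[378.7072, 0.0, 252.1775], [0.0, 378.7072, 200.4031], [0.0, 0.0, 1.0]], 'xyz': [0.4364, 0.804, 0.9919], 'orientation': [[-0.9932, 0.0791, -0.0849], [-0.1157, -0.73, 0.6736], [-0.0087, 0.6789, 0.7342]]}
wrist {'mtx': [[339.6715, 0.0, 259.513], [0.0, 339.6715, 196.7959], [0.0, 0.0, 1.0]], 'tool_from_camera': [[0.0002, 0.9677, 0.2523, 0.0691], [1.0, -0.0002, 0.0, -0.0009], [0.0001, 0.2523, -0.9677, -0.0926], [0.0, 0.0, 0.0, 1.0]]}
```

View pics/s0big.png

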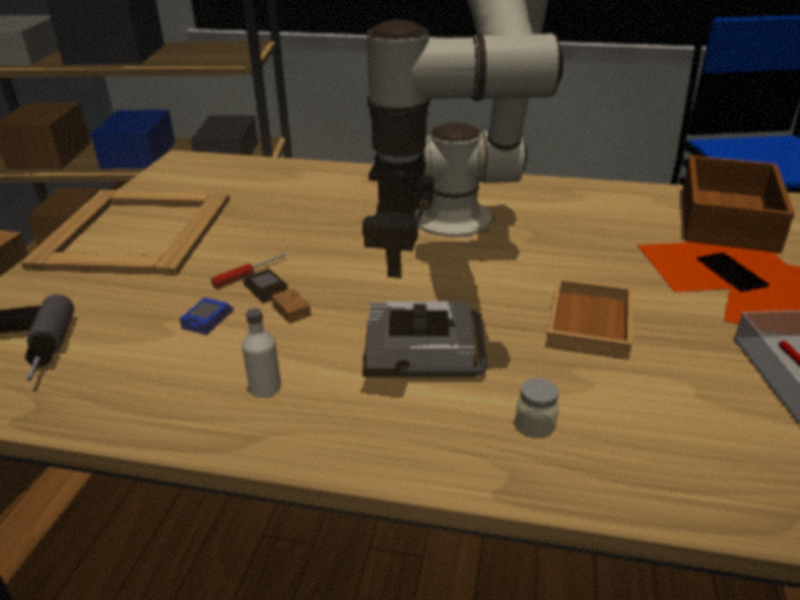

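View pics/w0big.png

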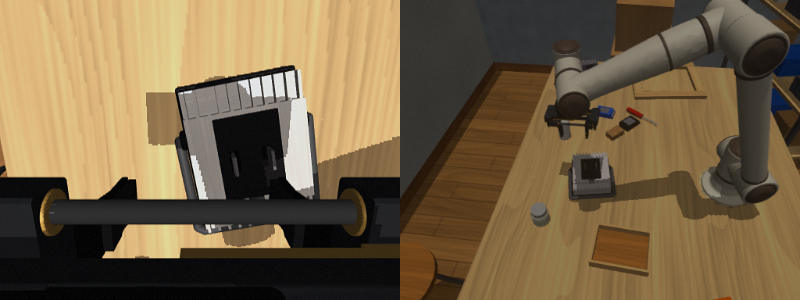

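Candidates for the battery, in the 800x600 scene view:
- Black block at (265,285), with the driver on one side and the cork on the other. This one fits the description.
- Blue look-alike at (206,315), which is not meant.
- Black flat thing at (732,270), which is on orange paper far away.

For the tray, the shallow one at (590,318) fits. The deep box at (735,200) does not.

```bash
cat > h.py <<'E'
import numpy as np,cv2
from station import *
F=np.diag([1,-1,-1.])
def ray(cam,px,s=None):
    m=camera_model(cam);K=np.array(m['mtx'])
    d=F@np.linalg.inv(K)@np.array([px[0],px[1],1.])
    if cam=='wrist':
        T=np.array(m['tool_from_camera']);R=np.array(s['ee_rot']);p=np.array(s['tcp_pos'])
        return p+R@T[:3,3],R@T[:3,:3]@d
    return np.array(m['xyz']),np.array(m['orientation'])@d
def at(cam,px,z,s=None):
    o,d=ray(cam,px,s);return o+d*(z-o[2])/d[2]
def proj(cam,P,s=None):
    m=camera_model(cam);K=np.array(m['mtx'])
    if cam=='wrist':
        T=np.array(m['tool_from_camera']);R=np.array(s['ee_rot']);o=np.array(s['tcp_pos'])+R@T[:3,3];A=R@T[:3,:3]
    else:o=np.array(m['xyz']);A=np.array(m['orientation'])
    q=K@F@A.T@(np.array(P)-o);return q[:2]/q[2]
E
python3 - <<'E'
from h import *
k=.64
for n,p,z in [('batt',(265,282),.026),('cork',(291,300),.028),('driver',(235,275),.013),('blue',(206,311),.026),('tray',(592,315),.008),('lamp tabs',(420,320),.075)]:
    print(n,np.round(at('scene',(p[0]*k,p[1]*k),z),3))
a=cv2.imread('pics/wrist0.png');b=cv2.imread('pics/scene0.png')
top=cv2.resize(a[60:310,190:430],(480,500),interpolation=cv2.INTER_CUBIC)
sc=cv2.resize(b[150:215,110:210],(320,208),interpolation=cv2.INTER_CUBIC)
si=cv2.imread('pics/side0.png');sd=cv2.resize(si[130:180,240:340],(320,160),interpolation=cv2.INTER_CUBIC)
c=np.zeros((500,800,3),np.uint8);c[:,:480]=top;c[:208,480:]=sc;c[210:370,480:]=sd
cv2.imwrite('pics/c1.png',c)
E
```

```text
batt [ 0.427 -0.335  0.026]
cork [ 0.487 -0.256  0.028]
driver [ 0.392 -0.42   0.013]
blue [ 0.553 -0.41   0.026]
tray [0.399 0.338 0.008]
lamp tabs [0.576 0.024 0.075]
```

View pics/c1.png

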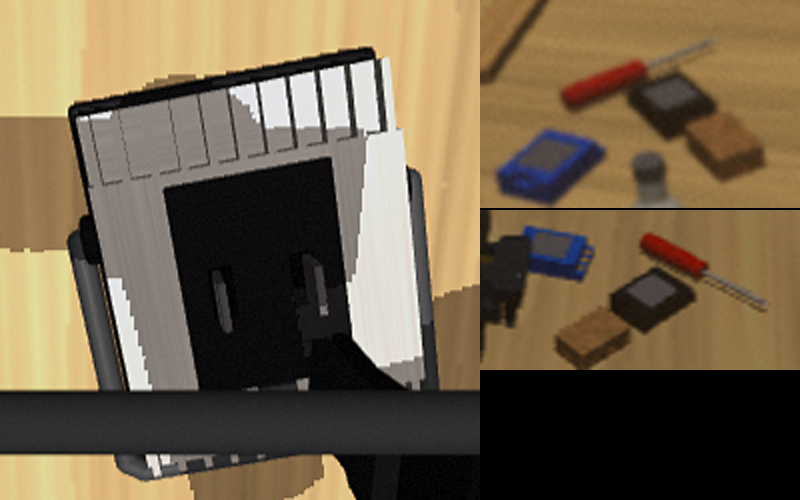

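The crop shows the black battery between driver and cork, with its nose towards the driver. The lamp's fins without tube are at image top (world -y), so the nose end is at -y and the tube end at +y. The plate corners are at crop (165,188) and (332,158), and the tabs at (220,300) and (315,285).

```bash
python3 - <<'E'
from h import *
s=sense()
f=lambda u,v:(190+u/2,60+v/2)
P=lambda u,v,z:np.round(at('wrist',f(u,v),z,s),4)
A=P(165,188,.064);B=P(332,158,.064);C=P(198,388,.064);D=P(352,340,.064)
print('plate',A,B,C,np.linalg.norm(A-B))
w=(B-A);print('yaw of -y_l?',np.degrees(np.arctan2(w[1],w[0])))
e=(C-A);print('edge',np.degrees(np.arctan2(e[1],e[0])))
# tab tops ends
for q in [(213,268),(226,333),(307,254),(322,315)]:print(q,P(*q,.088))
L=P(72,108,.055);R=P(375,50,.055);print(L,R,np.linalg.norm(L-R))
E
```

```text
plate [ 0.6129 -0.0274  0.064 ] [ 0.5352 -0.0414  0.064 ] [0.5951 0.0745 0.064 ] 0.07895118745148802
yaw of -y_l? -169.78602701492952
edge 99.90851363239828
(213, 268) [0.592  0.0055 0.088 ]
(226, 333) [0.5851 0.0364 0.088 ]
(307, 254) [ 0.5501 -0.001   0.088 ]
(322, 315) [0.5414 0.0277 0.088 ]
[ 0.6567 -0.0639  0.055 ] [ 0.5163 -0.0899  0.055 ] 0.14278711426455817
```

```bash
python3 -m inch '[{"hand":0,"slide":[-3,0.9,-3],"yaw":0.1},{"hand":0,"slide":[-5.9,1.8,-7],"yaw":0.175},{"hand":0,"slide":[-5.9,1.8,-9],"yaw":0.175},{"hand":0,"slide":[-5.9,1.8,-9],"yaw":0.175},{"hand":0,"slide":[-5.9,1.8,-9],"yaw":0.175}]'
python3 - <<'E'
from h import *
s=sense();a=capture('wrist');cv2.imwrite('pics/w1.png',a)
cv2.imwrite('pics/w1b.png',cv2.resize(a,(800,600)))
t=np.array(s['tcp_pos']);R=np.array(s['ee_rot'])
print(t,np.round(R[:,1],3),proj('wrist',t+R@[0,0,.07],s))
E
```

```text
time_s: 0.78
tcp_pos: [0.5669, 0.0181, 0.2032]
ee_rot: [[0.174, -0.985, 0.002], [-0.985, -0.174, 0.0], [0.0, -0.002, -1.0]]
wrist_force: [-0.2, 0.4, 0.2]
gripper_width: 1.0
[0.56689148 0.01811191 0.20316305] [-0.985 -0.174 -0.002] [261.06849984 247.32095389]
```

View pics/w1b.png

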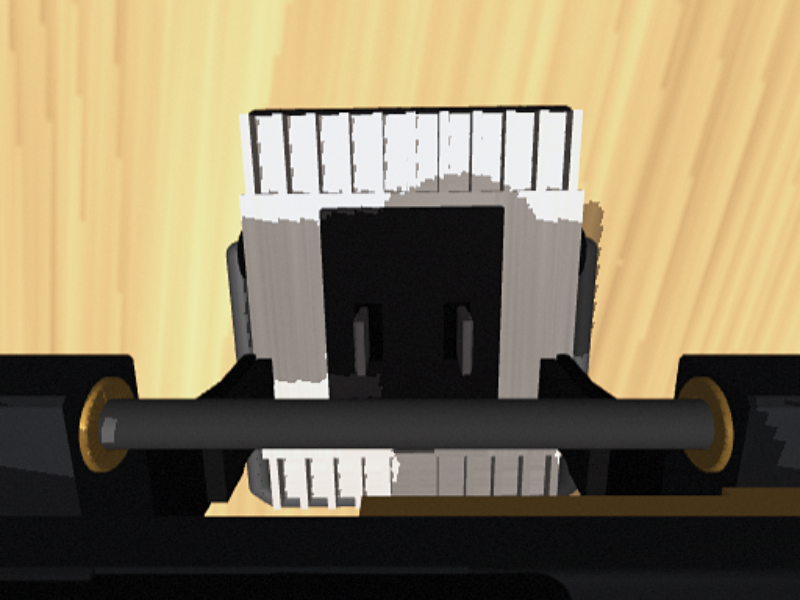

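Nearly aligned. The tabs are at (360,340) and (465,340) and the plate's nose corners at (320,208) and (503,206). I'll check the offset in the lamp frame.

```bash
python3 - <<'E'
from h import *
s=sense();t=np.array(s['tcp_pos']);R=np.array(s['ee_rot'])
def tl(u,v,z):
    return np.round(1e3*(R.T@(at('wrist',(u*.64,v*.64),z,s)-t))[:2],1)
for n,u,v,z in [('plL',320,208,.064),('plR',503,206,.064),('plL2',327,395,.064),('plR2',498,395,.064),('tabLtop',355,322,.088),('tabLbot',357,376,.088),('tabRtop',472,320,.088),('tabRbot',473,374,.088),('lampL',240,112,.06),('lampR',582,108,.06),('lamp+xL',262,507,.06),('stepL',240,194,.06),('stepR',584,192,.06)]:
    print(n,tl(u,v,z))
E
```

```text
plL [ 53.1 -37.6]
plR [53.9 41.1]
plL2 [-34.  -37.9]
plR2 [-33.9  42.9]
tabLtop [  8.9 -21.4]
tabLbot [-14.7 -21.1]
tabRtop [ 9.8 26.3]
tabRbot [-13.7  27.5]
lampL [ 92.4 -70.2]
lampR [94. 73.]
lamp+xL [-97.4 -73.9]
stepL [ 58.8 -72.9]
stepR [59.7 76.8]
```

```bash
python3 -m inch '[{"hand":0,"slide":[-0.27,0.15,-3],"yaw":0.01},{"hand":0,"slide":[-0.27,0.15,-6.6],"yaw":0.01},{"hand":0,"slide":[-0.27,0.15,-6.6],"yaw":0.01},{"hand":0,"slide":[-0.27,0.15,-6.6],"yaw":0.01},{"hand":0.5,"slide":[-0.27,0.15,-6.6],"yaw":0.01},{"hand":1,"slide":[-0.27,0.15,-6.6],"yaw":0.01},{"hand":1,"slide":[-0.27,0.15,-6.6],"yaw":0.01},{"hand":1,"slide":[-0.27,0.15,-6.6],"yaw":0.01},{"hand":1,"slide":[-0.27,0.15,-6.6],"yaw":0.01}]'
```

```text
time_s: 1.95
tcp_pos: [0.5634, 0.0196, 0.1364]
ee_rot: [[0.184, -0.983, 0.0], [-0.983, -0.184, 0.0], [0.0, -0.0, -1.0]]
wrist_force: [0.2, -0.0, 0.6]
gripper_width: 0.517
```

```bash
python3 -m inch '[{"hand":1,"slide":[0,0,0],"yaw":0},{"hand":1,"slide":[0,0,0],"yaw":0},{"hand":1,"slide":[0,0,0],"yaw":0},{"hand":1,"slide":[0,0,0],"yaw":0},{"hand":1,"slide":[0,0,0],"yaw":0},{"hand":1,"slide":[0,0,0],"yaw":0}]'
```

```text
time_s: 2.7
tcp_pos: [0.5634, 0.0195, 0.1365]
ee_rot: [[0.184, -0.983, 0.0], [-0.983, -0.184, -0.0], [0.0, -0.0, -1.0]]
wrist_force: [-1.0, -0.3, 4.3]
gripper_width: 0.404
```

Width is 35 mm, so the tabs are at their stop. Lifting, then going to the tray.

```bash
python3 -m inch '[{"hand":1,"slide":[0,0,0.6],"yaw":0},{"hand":1,"slide":[0,0,2],"yaw":0},{"hand":1,"slide":[0,0,5],"yaw":0},{"hand":1,"slide":[0,0,9],"yaw":0},{"hand":1,"slide":[0,0,10],"yaw":0},{"hand":1,"slide":[0,0,10],"yaw":0}]'
python3 - <<'E'
from h import *
s=sense();a=capture('wrist');b=capture('scene');cv2.imwrite('pics/w2.png',a);cv2.imwrite('pics/s2.png',b)
b2=cv2.resize(b[160:260,220:420],(800,400),interpolation=cv2.INTER_CUBIC)
c=np.zeros((600,800,3),np.uint8);c[:400]=b2;c[400:,:267]=cv2.resize(a,(267,200));cv2.imwrite('pics/c2.png',c)
E
```

```text
time_s: 3.45
tcp_pos: [0.5631, 0.0196, 0.2367]
ee_rot: [[0.184, -0.983, 0.001], [-0.983, -0.184, 0.001], [-0.001, -0.001, -1.0]]
wrist_force: [-0.2, -0.1, -0.9]
gripper_width: 0.4
```

View pics/c2.png

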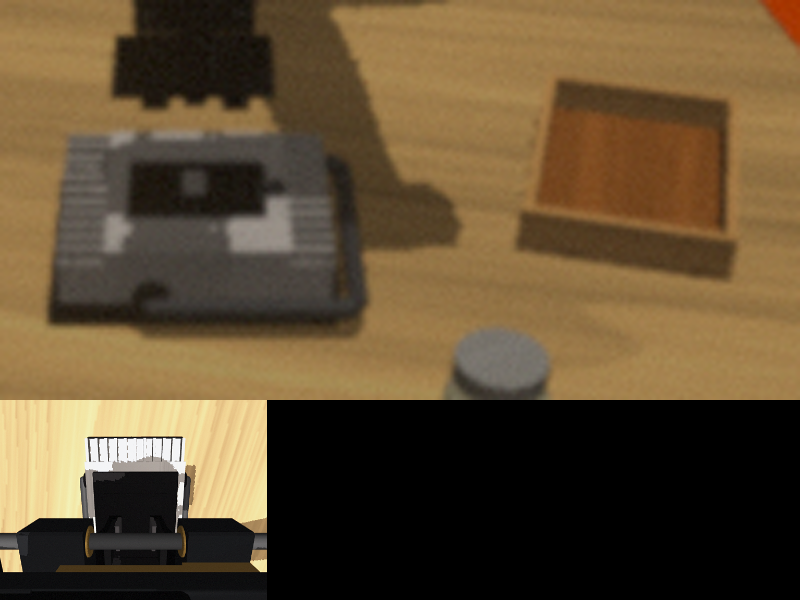

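The cover is in the hand (plate visible in the wrist view) and the bay is open, with the thumb piece on the right (+y). Tray rim corners are at crop (556,80), (733,98), (735,242) and (520,212).

```bash
python3 - <<'E'
from h import *
P=[at('scene',(220+u/4,160+v/4),.036)[:2] for u,v in [(556,80),(733,98),(735,242),(520,212)]]
P=np.array(P);print(P.round(3),P.mean(0).round(3))
d=np.roll(P,-1,0)-P;print(np.hypot(*d.T).round(3),np.degrees(np.arctan2(d[:,1],d[:,0])).round(1))
E
```

```text
[[0.327 0.274]
 [0.329 0.411]
 [0.526 0.4  ]
 [0.517 0.251]] [0.425 0.334]
[0.137 0.197 0.149 0.192] [ 89.1  -3.3 -93.3 173.2]
```

```bash
python3 -m inch '[{"hand":1,"slide":[-2,5,0],"yaw":0.18},{"hand":1,"slide":[-4.3,10,0],"yaw":0.36},{"hand":1,"slide":[-6.5,15,0],"yaw":0.54},{"hand":1,"slide":[-8.7,20,0],"yaw":0.72},{"hand":1,"slide":[-10.8,25,0],"yaw":0.9},{"hand":1,"slide":[-12.8,29,0],"yaw":1.08},{"hand":1,"slide":[-13.8,31.4,-3],"yaw":1.26},{"hand":1,"slide":[-13.8,31.4,-6],"yaw":1.3},{"hand":1,"slide":[-13.8,31.4,-8],"yaw":1.3},{"hand":1,"slide":[-13.8,31.4,-8],"yaw":1.3}]'
python3 - <<'E'
from h import *
a=capture('wrist');cv2.imwrite('pics/w3.png',a)
E
```

```text
time_s: 4.8
tcp_pos: [0.4241, 0.3322, 0.1533]
ee_rot: [[0.996, -0.086, -0.004], [-0.086, -0.996, -0.006], [-0.004, 0.006, -1.0]]
wrist_force: [1.0, 0.1, 0.3]
gripper_width: 0.401
```

View pics/w3.png

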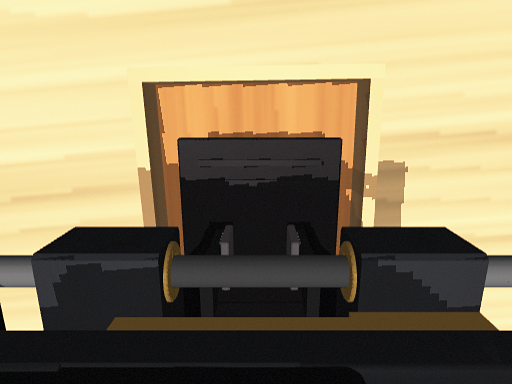

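Cover is centred over the tray (floor visible between x=155 and 355) and aligned. Lowering it.

```bash
python3 -m inch '[{"hand":1,"slide":[0,0,-3],"yaw":0},{"hand":1,"slide":[0,0,-4.8],"yaw":0},{"hand":1,"slide":[0,0,-5.3],"yaw":0},{"hand":1,"slide":[0,0,-5.4],"yaw":0},{"hand":1,"slide":[0,0,-5.4],"yaw":0}]'
```

```text
time_s: 5.48
tcp_pos: [0.4257, 0.334, 0.1032]
ee_rot: [[0.996, -0.086, 0.001], [-0.086, -0.996, 0.002], [0.001, -0.002, -1.0]]
wrist_force: [0.6, -0.1, -1.3]
gripper_width: 0.401
```

```bash
python3 -m inch '[{"hand":1,"slide":[0,0,-0.2],"yaw":0},{"hand":1,"slide":[0,0,-0.4],"yaw":0},{"hand":1,"slide":[0,0,-0.4],"yaw":0},{"hand":1,"slide":[0,0,-0.4],"yaw":0}]'
```

```text
time_s: 5.98
tcp_pos: [0.4254, 0.3337, 0.0985]
ee_rot: [[0.996, -0.085, 0.0], [-0.085, -0.996, 0.0], [0.0, -0.0, -1.0]]
wrist_force: [-0.7, 0.3, 1.6]
gripper_width: 0.403
```

```bash
python3 -m inch '[{"hand":0.3,"slide":[0,0,0],"yaw":0},{"hand":0.1,"slide":[0,0,0],"yaw":0},{"hand":0,"slide":[0,0,0],"yaw":0},{"hand":0,"slide":[0,0,0],"yaw":0},{"hand":0,"slide":[0,0,0],"yaw":0},{"hand":0,"slide":[0,0,0],"yaw":0},{"hand":0,"slide":[0,0,2],"yaw":0},{"hand":0,"slide":[0,0,8],"yaw":0},{"hand":0,"slide":[0,0,14],"yaw":0},{"hand":0,"slide":[0,0,14],"yaw":0}]'
python3 -c "
from h import *
print(np.round(sense()['joints'],1))"
```

```text
time_s: 7.22
tcp_pos: [0.427, 0.3355, 0.2439]
ee_rot: [[0.996, -0.085, 0.008], [-0.085, -0.996, 0.01], [0.007, -0.01, -1.0]]
wrist_force: [-0.7, 0.1, -1.7]
gripper_width: 1.002
[ 55.3  16.2 -15.7   0.1 -57.4  29.8]
```

```bash
python3 -m inch '[{"hand":0,"slide":[0,-5.5,0],"yaw":-0.18},{"hand":0,"slide":[0,-11,0],"yaw":-0.36},{"hand":0,"slide":[0,-16.5,0],"yaw":-0.54},{"hand":0,"slide":[0,-22,0],"yaw":-0.72},{"hand":0,"slide":[0,-27.5,0],"yaw":-0.9},{"hand":0,"slide":[0,-33,0],"yaw":-1.08},{"hand":0,"slide":[0,-38.5,0],"yaw":-1.26},{"hand":0,"slide":[0,-44,0],"yaw":-1.44},{"hand":0,"slide":[0,-49.5,0],"yaw":-1.62},{"hand":0,"slide":[0.4,-55,0],"yaw":-1.8}]' && python3 -m inch '[{"hand":0,"slide":[0.6,-5,0],"yaw":-0.17},{"hand":0,"slide":[1.2,-10,0],"yaw":-0.33},{"hand":0,"slide":[1.2,-10,0],"yaw":-0.33},{"hand":0,"slide":[1.2,-10,0],"yaw":-0.33},{"hand":0,"slide":[1.2,-10,0],"yaw":-0.33},{"hand":0,"slide":[1.2,-10,0],"yaw":-0.33}]'
python3 - <<'E'
from h import *
print(np.round(sense()['joints'],1))
a=capture('wrist');cv2.imwrite('pics/w4.png',a);b=capture('scene');cv2.imwrite('pics/s4.png',b)
cv2.imwrite('pics/w4b.png',cv2.resize(a,(800,600)))
E
```

```text
time_s: 8.48
tcp_pos: [0.4284, -0.2181, 0.2374]
ee_rot: [[-0.316, -0.949, -0.001], [-0.949, 0.316, 0.0], [-0.0, 0.001, -1.0]]
wrist_force: [1.1, -0.2, 0.3]
gripper_width: 0.999
time_s: 9.22
tcp_pos: [0.4414, -0.3155, 0.2384]
ee_rot: [[-0.6, -0.8, 0.0], [-0.8, 0.6, 0.0], [-0.0, -0.0, -1.0]]
wrist_force: [0.1, 0.3, -0.4]
gripper_width: 1.004
[-18.4  16.7 -15.7  -0.  -57.5 -18.4]
```

View pics/w4b.png

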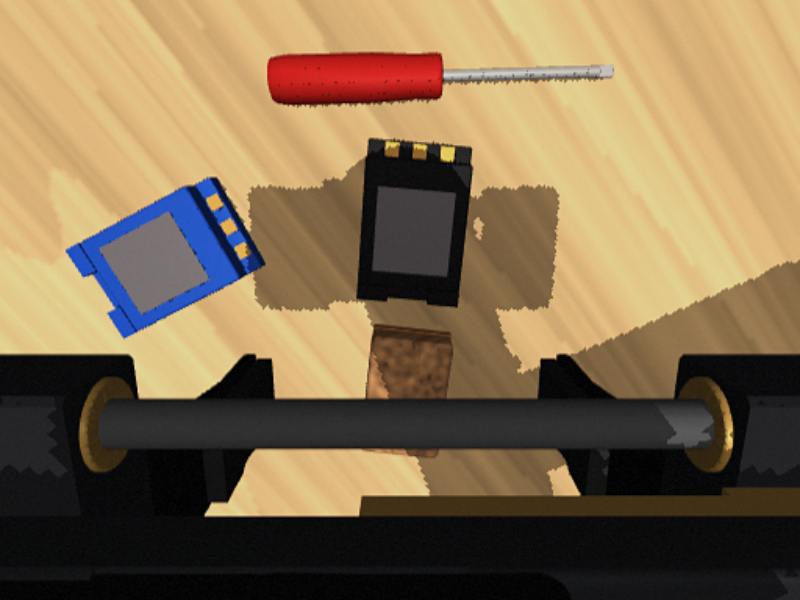

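Battery is clear: brass contacts at (420,150) show the nose, the heel's top corners are at (358,299) and (458,306), with the cork just behind the heel at (412,330). The blue look-alike is at (165,257).

```bash
python3 - <<'E'
from h import *
s=sense();t=np.array(s['tcp_pos']);R=np.array(s['ee_rot'])
def W(u,v,z):return at('wrist',(u*.64,v*.64),z,s)
h1,h2=W(358,299,.026),W(458,306,.026);n1,n2=W(369,139,.012),W(471,148,.012)
s1,s2=W(366,163,.026),W(469,173,.026)
c1,c2=W(374,326,.028),W(452,334,.028)
for n,p in zip('h1 h2 n1 n2 s1 s2 c1 c2'.split(),[h1,h2,n1,n2,s1,s2,c1,c2]):print(n,p.round(4),(1e3*(R.T@(p-t))[:2]).round(1))
H=(h1+h2)/2;N=(n1+n2)/2;d=(H-N)[:2]
print('len',np.linalg.norm(d),'wid',np.linalg.norm((h1-h2)),np.linalg.norm(n1-n2),'ang',np.degrees(np.arctan2(d[1],d[0])))
e=(h1-h2)[:2];f=(n1-n2)[:2];print('ang y',np.degrees(np.arctan2(e[1],e[0])),np.degrees(np.arctan2(f[1],f[0])))
u=d/np.linalg.norm(d);print('mid',((H+N)/2)[:2],'tool y ang',np.degrees(np.arctan2(R[1,1],R[0,1])))
for k in (20,24,28):print(k,((H+N)/2)[:2]+u*k/1e3,'slide cm',100*(((H+N)/2)[:2]+u*k/1e3-t[:2]))
E
```

```text
h1 [ 0.4683 -0.3285  0.026 ] [ -5.9 -29.1]
h2 [ 0.4234 -0.2895  0.026 ] [-10.1  30.2]
n1 [ 0.4079 -0.3971  0.012 ] [ 85.2 -21.9]
n2 [ 0.3639 -0.3579  0.012 ] [80.3 36.8]
s1 [ 0.4167 -0.3869  0.026 ] [ 71.8 -22.9]
s2 [ 0.3741 -0.3482  0.026 ] [66.4 34.4]
c1 [ 0.4704 -0.3101  0.028 ] [-21.9 -19.7]
c2 [ 0.4362 -0.2781  0.028 ] [-26.9  26.8]
len 0.09099934546563594 wid 0.05942430937689748 0.05889062020822174 ang 48.81150090113997
ang y -40.98578256039995 -41.69074828743305
mid [ 0.41588961 -0.34327664] tool y ang 143.12045533483595
20 [ 0.42906038 -0.32822569] slide cm [-1.2355631  -1.24603359]
24 [ 0.43169453 -0.32521551] slide cm [-0.97214773 -0.94501475]
28 [ 0.43432868 -0.32220532] slide cm [-0.70873236 -0.6439959 ]
```

```bash
python3 -m inch '[{"hand":0,"slide":[-1.1,-1.1,-4],"yaw":-0.075},{"hand":0,"slide":[-1.1,-1.1,-9],"yaw":-0.075},{"hand":0,"slide":[-1.1,-1.1,-13],"yaw":-0.075},{"hand":0,"slide":[-1.1,-1.1,-15.5],"yaw":-0.075},{"hand":0,"slide":[-1.1,-1.1,-16.2],"yaw":-0.075},{"hand":0,"slide":[-1.1,-1.1,-16.2],"yaw":-0.075},{"hand":0,"slide":[-1.1,-1.1,-16.2],"yaw":-0.075}]'
python3 -c "
from h import *
print(at('scene',(263*.64,388*.64),0),at('scene',(537*.64,428*.64),0))"
```

```text
time_s: 10.2
tcp_pos: [0.4311, -0.3277, 0.0776]
ee_rot: [[-0.659, -0.752, 0.003], [-0.752, 0.659, -0.001], [-0.001, -0.003, -1.0]]
wrist_force: [0.4, 0.4, -0.1]
gripper_width: 1.004
[ 0.72549673 -0.22669827  0.        ] [7.35642972e-01 2.45877850e-01 1.11022302e-16]
```

```bash
python3 -m inch '[{"hand":0,"slide":[0,0,-0.3],"yaw":0},{"hand":1,"slide":[0,0,-0.3],"yaw":0},{"hand":1,"slide":[0,0,-0.3],"yaw":0},{"hand":1,"slide":[0,0,-0.3],"yaw":0},{"hand":1,"slide":[0,0,-0.3],"yaw":0},{"hand":1,"slide":[0,0,-0.3],"yaw":0},{"hand":1,"slide":[0,0,-0.3],"yaw":0},{"hand":1,"slide":[0,0,-0.3],"yaw":0}]' && python3 -m inch '[{"hand":1,"slide":[0,0,1],"yaw":0},{"hand":1,"slide":[0,0,4],"yaw":0},{"hand":1,"slide":[0,0,8],"yaw":0},{"hand":1,"slide":[0,0,12],"yaw":0},{"hand":1,"slide":[0,0,13],"yaw":0},{"hand":1,"slide":[0,0,13],"yaw":0}]'
python3 - <<'E'
from h import *
a=capture('wrist');cv2.imwrite('pics/w5.png',a);b=capture('side');cv2.imwrite('pics/d5.png',b)
p=proj('side',np.array(sense()['tcp_pos'])-[0,0,.05]).astype(int);print(p)
x=max(p[0]-60,0);y=max(p[1]-45,0);c=cv2.resize(b[y:y+90,x:x+120],(400,300),interpolation=cv2.INTER_CUBIC)
cv2.imwrite('pics/c5.png',np.hstack([cv2.resize(a,(400,300)),c]))
E
```

```text
time_s: 11.2
tcp_pos: [0.4301, -0.3274, 0.0733]
ee_rot: [[-0.659, -0.752, -0.0], [-0.752, 0.659, 0.0], [0.0, 0.0, -1.0]]
wrist_force: [-1.9, 1.1, 2.7]
gripper_width: 0.685
time_s: 11.95
tcp_pos: [0.4301, -0.3273, 0.2032]
ee_rot: [[-0.66, -0.752, 0.001], [-0.752, 0.66, 0.0], [-0.001, -0.0, -1.0]]
wrist_force: [-0.7, -0.4, -2.7]
gripper_width: 0.688
[292 130]
```

View pics/c5.png

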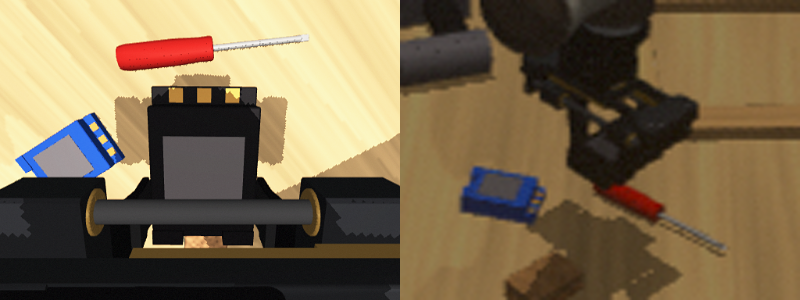

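```bash
cat >> h.py <<'E'
def tiltpix(th,k=.022,zp=.060,px=(.058,.0473),bx=(.068,.0613)):
    """pixels of ridge top & tongue front top corners for nose-down tilt th (deg), pivot (0,zp) in tool x,z"""
    s={'tcp_pos':np.zeros(3),'ee_rot':np.eye(3)};c,n=np.cos(np.radians(th)),np.sin(np.radians(th));o=[]
    for X,Z in (px,bx):
        X2=c*X-n*(Z-zp);Z2=zp+n*X+c*(Z-zp)
        o+=[proj('wrist',[X2,y,Z2],s) for y in (-.03,.03)]
    return np.array(o).round(0).astype(int).tolist()
E
python3 -c "
from h import *
for t in (0,5,10,20,25,30,35):print(t,tiltpix(t))"
```

```text
0 [[188, 135], [336, 135], [193, 109], [330, 109]]
5 [[190, 132], [333, 132], [196, 110], [327, 110]]
10 [[193, 130], [331, 130], [198, 112], [325, 112]]
20 [[197, 130], [326, 130], [202, 118], [320, 118]]
25 [[199, 131], [324, 131], [204, 123], [318, 123]]
30 [[201, 133], [322, 133], [206, 128], [317, 128]]
35 [[202, 136], [320, 136], [207, 133], [315, 133]]
```

Level in the grip (about 2° at most). Tilting is only possible by pivoting in the pads, so I'll do it against the fin edge at the lamp's nose end. First step is to go above it and align.

```bash
python3 -m inch '[{"hand":1,"slide":[3,4.6,0],"yaw":0.17},{"hand":1,"slide":[6,9.2,0],"yaw":0.34},{"hand":1,"slide":[9,13.8,0],"yaw":0.51},{"hand":1,"slide":[12,18.4,0],"yaw":0.68},{"hand":1,"slide":[14.5,22.2,0],"yaw":0.85},{"hand":1,"slide":[15.4,23.6,-3],"yaw":0.904},{"hand":1,"slide":[15.4,23.6,-5],"yaw":0.904},{"hand":1,"slide":[15.4,23.6,-6],"yaw":0.904},{"hand":1,"slide":[15.4,23.6,-6],"yaw":0.904},{"hand":1,"slide":[15.4,23.6,-6],"yaw":0.904}]'
```

```text
time_s: 13.3
tcp_pos: [0.5847, -0.0918, 0.1438]
ee_rot: [[0.183, -0.983, 0.001], [-0.983, -0.183, -0.0], [0.0, -0.001, -1.0]]
wrist_force: [0.6, -0.4, -1.8]
gripper_width: 0.683
```

```bash
python3 -m inch '[{"hand":1,"slide":[0,0,-0.5],"yaw":0},{"hand":1,"slide":[0,0,-1],"yaw":0},{"hand":1,"slide":[0,0,-1],"yaw":0}]' && python3 -m inch '[{"hand":1,"slide":[0,0,-0.2],"yaw":0},{"hand":1,"slide":[0,0,-0.4],"yaw":0},{"hand":1,"slide":[0,0,-0.4],"yaw":0}]'
```

```text
time_s: 13.68
tcp_pos: [0.5841, -0.0915, 0.1331]
ee_rot: [[0.183, -0.983, -0.0], [-0.983, -0.183, 0.0], [-0.0, 0.0, -1.0]]
wrist_force: [-0.0, -0.4, -2.6]
gripper_width: 0.686
time_s: 14.05
tcp_pos: [0.5846, -0.092, 0.1317]
ee_rot: [[0.184, -0.983, 0.001], [-0.983, -0.184, -0.001], [0.001, -0.001, -1.0]]
wrist_force: [-3.3, -1.3, 9.7]
gripper_width: 0.685
```

```bash
python3 -m inch '[{"hand":1,"slide":[0,0,-0.2],"yaw":0},{"hand":1,"slide":[0,0,-0.4],"yaw":0},{"hand":1,"slide":[0,0,-0.4],"yaw":0}]'; python3 -c "
from h import *
cv2.imwrite('pics/w6.png',capture('wrist'))"
```

```text
time_s: 14.42
tcp_pos: [0.5849, -0.093, 0.1287]
ee_rot: [[0.184, -0.983, 0.002], [-0.983, -0.184, -0.003], [0.003, -0.001, -1.0]]
wrist_force: [-4.8, -4.8, 12.9]
gripper_width: 0.688
```

View pics/w6.png

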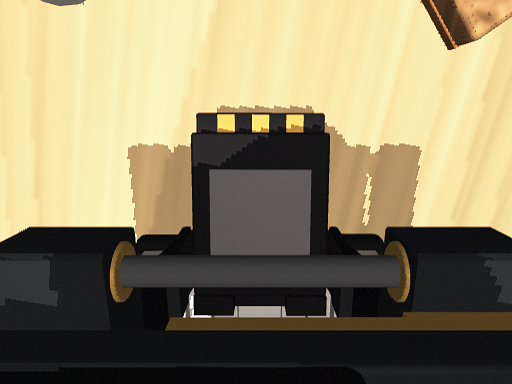

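Tilting works symmetrically. The ridge is at (191–329,133) and the front at (197–324,113), which is about 10°. Going further, tracking the brass contacts numerically.

```bash
cat >> h.py <<'E'
def brass(a):
    h=cv2.cvtColor(a,cv2.COLOR_BGR2HSV);m=cv2.inRange(h,(15,130,90),(35,255,255));m[:60]=0;m[200:]=0;m[:,:200]=0;m[:,325:]=0
    n,l,st,c=cv2.connectedComponentsWithStats(m);k=[r.tolist() for r in st[1:] if r[4]>15];return sorted(k)
E
python3 -m inch '[{"hand":1,"slide":[0,0,-0.2],"yaw":0},{"hand":1,"slide":[0,0,-0.4],"yaw":0},{"hand":1,"slide":[0,0,-0.5],"yaw":0},{"hand":1,"slide":[0,0,-0.5],"yaw":0}]'; python3 -c "
from h import *
print(brass(cv2.imread('pics/w6.png')));a=capture('wrist');cv2.imwrite('pics/w7.png',a);print(brass(a))"
```

```text
time_s: 14.98
tcp_pos: [0.585, -0.0936, 0.1238]
ee_rot: [[0.184, -0.983, 0.002], [-0.983, -0.184, -0.003], [0.004, -0.002, -1.0]]
wrist_force: [-4.7, -6.5, 11.9]
gripper_width: 0.687
[[217, 114, 18, 18, 324], [252, 114, 17, 19, 323], [286, 114, 18, 19, 338]]
[[219, 118, 17, 12, 202], [252, 118, 17, 12, 203], [285, 118, 17, 13, 199]]
```

```bash
python3 -m inch '[{"hand":1,"slide":[0,0,-0.2],"yaw":0},{"hand":1,"slide":[0,0,-0.4],"yaw":0},{"hand":1,"slide":[0,0,-0.4],"yaw":0}]'; python3 -c "
from h import *
a=capture('wrist');cv2.imwrite('pics/w8.png',a);print(brass(a))"
```

```text
time_s: 15.4
tcp_pos: [0.585, -0.0935, 0.1194]
ee_rot: [[0.184, -0.983, 0.002], [-0.983, -0.184, -0.003], [0.003, -0.002, -1.0]]
wrist_force: [-3.4, -6.7, 10.6]
gripper_width: 0.692
[[221, 123, 16, 8, 124], [252, 123, 16, 8, 122], [284, 123, 15, 8, 120]]
```

```bash
python3 -m inch '[{"hand":1,"slide":[0,0,-0.25],"yaw":0},{"hand":1,"slide":[0,0,-0.25],"yaw":0},{"hand":1,"slide":[0,0,-0.25],"yaw":0}]' && python3 -m inch '[{"hand":1,"slide":[0,0,2],"yaw":0},{"hand":1,"slide":[0,0,6],"yaw":0},{"hand":1,"slide":[0,0,7],"yaw":0},{"hand":1,"slide":[0,0,7],"yaw":0}]' ; python3 -c "
from h import *
a=capture('wrist');cv2.imwrite('pics/w9.png',a);print(brass(a))
cv2.imwrite('pics/w9b.png',cv2.resize(a[90:346,120:400],(800,731))[:600])"
```

```text
time_s: 15.82
tcp_pos: [0.585, -0.0933, 0.1167]
ee_rot: [[0.184, -0.983, 0.002], [-0.983, -0.184, -0.003], [0.003, -0.001, -1.0]]
wrist_force: [-3.1, -6.3, 10.7]
gripper_width: 0.687
time_s: 16.32
tcp_pos: [0.5842, -0.0913, 0.1839]
ee_rot: [[0.183, -0.983, 0.001], [-0.983, -0.183, 0.001], [-0.0, -0.001, -1.0]]
wrist_force: [-0.2, -0.3, -2.6]
gripper_width: 0.691
[[222, 128, 16, 4, 63], [253, 128, 15, 4, 60], [283, 128, 15, 4, 60]]
```

View pics/w9b.png

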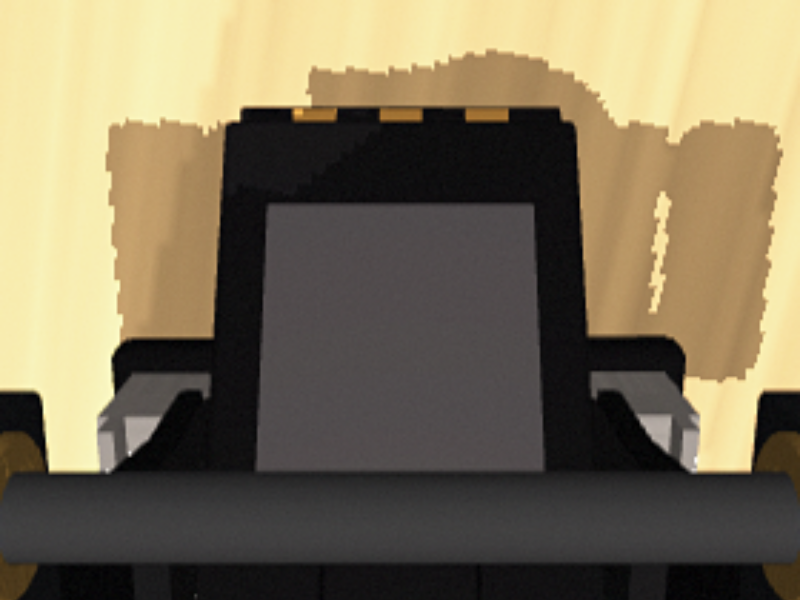

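Ridge width 121.5 px at row 133 and front row 128 match the 30° model with no slip. Moving so the nose enters just clear of the lip.

```bash
python3 -m inch '[{"hand":1,"slide":[-1.1,6,0],"yaw":0},{"hand":1,"slide":[-2.1,11,0],"yaw":0},{"hand":1,"slide":[-2.37,12.6,0],"yaw":0},{"hand":1,"slide":[-2.37,12.6,0],"yaw":0},{"hand":1,"slide":[-2.37,12.6,0],"yaw":0}]'; python3 - <<'E'
from h import *
s=sense();t=np.array(s['tcp_pos'])[:2];d=t-[.5634,.0195];X=np.array([-.184,.983]);Y=np.array([-.983,-.184])
print('u,v mm',1e3*d@X,1e3*d@Y)
a=capture('wrist');cv2.imwrite('pics/w10.png',a);print(brass(a));b=capture('scene');cv2.imwrite('pics/s10.png',b)
cv2.imwrite('pics/c10.png',np.hstack([cv2.resize(a[60:260,130:390],(400,308)),cv2.resize(b[170:247,220:320],(400,308),interpolation=cv2.INTER_CUBIC)]))
E
```

```text
time_s: 17.0
tcp_pos: [0.5604, 0.0337, 0.183]
ee_rot: [[0.182, -0.983, -0.001], [-0.983, -0.182, -0.001], [0.0, 0.002, -1.0]]
wrist_force: [-0.3, 0.2, -2.7]
gripper_width: 0.688
u,v mm 14.549156487887029 0.3048936113773082
[[222, 127, 16, 5, 72], [253, 128, 15, 4, 60], [283, 128, 15, 4, 60]]
```

View pics/c10.png

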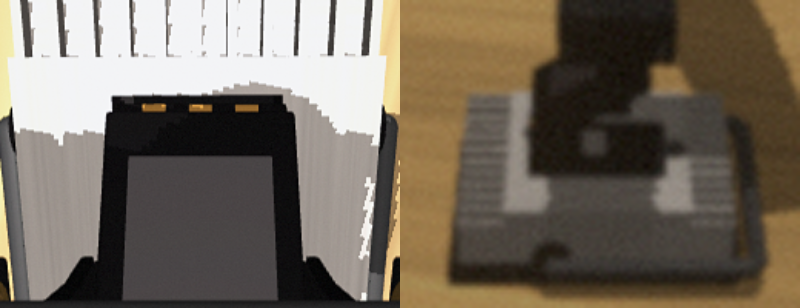

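```bash
python3 - <<'E'
from h import *
s=sense();t=np.array(s['tcp_pos']);R=np.array(s['ee_rot'])
g=cv2.imread('pics/w10.png');
print([g[r,150:165].mean().round() for r in range(92,102)])
for u,v in [(130+10*.65,60+57*.65),(130+385*.65,60+57*.65)]:print((1e3*(R.T@(at('wrist',(u,v),.06,s)-t))).round(1))
E
```

```text
[np.float64(232.0), np.float64(232.0), np.float64(233.0), np.float64(229.0), np.float64(209.0), np.float64(240.0), np.float64(245.0), np.float64(244.0), np.float64(244.0), np.float64(243.0)]
[ 75.9 -75.8 123.2]
[ 75.9  72.9 123.4]
```

```bash
python3 -m inch '[{"hand":1,"slide":[0.05,0.13,-1.5],"yaw":0},{"hand":1,"slide":[0.05,0.13,-3],"yaw":0},{"hand":1,"slide":[0.05,0.13,-3.6],"yaw":0},{"hand":1,"slide":[0.05,0.13,-3.9],"yaw":0},{"hand":1,"slide":[0.05,0.13,-3.9],"yaw":0},{"hand":1,"slide":[0.05,0.13,-3.9],"yaw":0}]'; cat > uv.py <<'E'
from h import *
s=sense();t=np.array(s['tcp_pos'])[:2];d=t-[.5634,.0195];X=np.array([-.184,.983]);Y=np.array([-.983,-.184]);f=np.array(s['wrist_force'])
print('u,v mm',(1e3*d@X).round(1),(1e3*d@Y).round(1),'z',round(s['tcp_pos'][2],4),'F u,v,z',(f[:2]@X).round(1),(f[:2]@Y).round(1),f[2].round(1),'M',np.round(s['moment'],2),brass(capture('wrist')))
E
python3 uv.py
```

```text
time_s: 17.85
tcp_pos: [0.5606, 0.0381, 0.1452]
ee_rot: [[0.183, -0.983, -0.0], [-0.983, -0.183, 0.003], [-0.003, -0.0, -1.0]]
wrist_force: [-6.5, 11.7, 9.1]
gripper_width: 0.685
u,v mm 18.8 -0.7 z 0.1452 F u,v,z 12.7 4.3 9.1 M [ 3.18  2.06 -0.08] [[221, 125, 16, 10, 159], [253, 125, 16, 10, 160], [285, 125, 16, 10, 159]]
```

```bash
python3 -m inch '[{"hand":1,"slide":[-0.03,0.2,0.4],"yaw":0},{"hand":1,"slide":[-0.08,0.45,0.4],"yaw":0},{"hand":1,"slide":[-0.08,0.45,0.4],"yaw":0},{"hand":1,"slide":[-0.08,0.45,0.4],"yaw":0}]';python3 uv.py; python3 -c "
from h import *
a=capture('wrist');cv2.imwrite('pics/w11.png',a);cv2.imwrite('pics/w11b.png',cv2.resize(a[80:300,120:400],(763,600),interpolation=cv2.INTER_CUBIC))"
```

```text
time_s: 18.4
tcp_pos: [0.5601, 0.0399, 0.1482]
ee_rot: [[0.183, -0.983, -0.001], [-0.983, -0.183, -0.0], [0.0, 0.001, -1.0]]
wrist_force: [-0.5, -0.1, -2.1]
gripper_width: 0.689
u,v mm 20.7 -0.5 z 0.1482 F u,v,z -0.1 0.5 -2.1 M [ 0.06  0.04 -0.04] [[220, 125, 17, 10, 161], [253, 125, 15, 10, 150], [285, 125, 16, 10, 154]]
```

View pics/w11b.png

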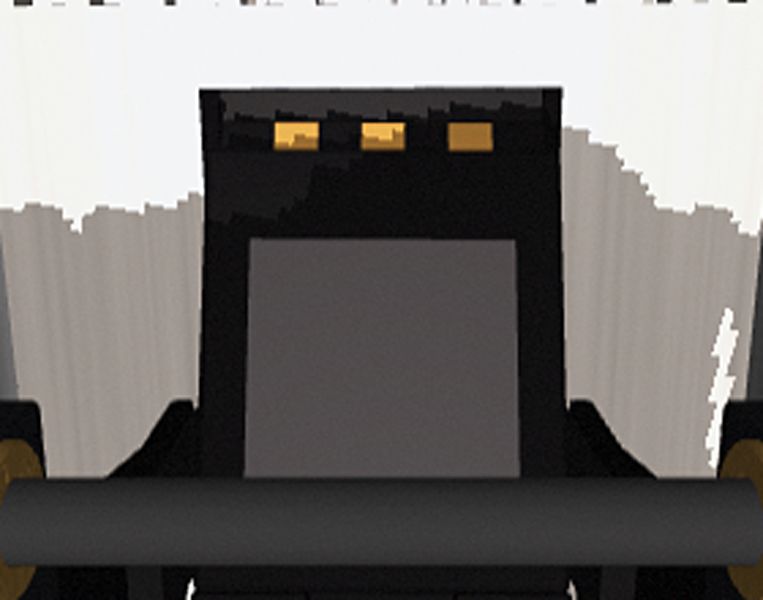

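The pocket's nose edge shows at crop (200–562, 90) and the block is centred in y (mid 381.5 against 381). Working out the bay's u position and the tilt.

```bash
python3 - <<'E'
from h import *
s=sense();t=np.array(s['tcp_pos']);R=np.array(s['ee_rot'])
f=lambda u,v:(120+u/2.725,80+v/2.7273)
for q in [(200,90),(562,90)]:print('bay nose edge tool mm',(1e3*(R.T@(at('wrist',f(*q),.06,s)-t))).round(1))
print('ridge',f(205,151),f(560,151),'brass front row',f(0,122))
for k in (15,18,20,22,25,28):
  print(k,tiltpix(k))
# 2-parameter fit: brass bottom row = ridge row 135.4?, front rows; fit tilt & z-slip
from scipy.optimize import least_squares
obs=dict(ridge=(f(205,151)[0],f(560,151)[0],f(0,151)[1]),)
E
```

```text
bay nose edge tool mm [ 66.9 -35.   88.4]
bay nose edge tool mm [66.9 33.7 88.4]
ridge (195.22935779816515, 135.36611300553662) (325.5045871559633, 135.36611300553662) brass front row (120.0, 124.73288600447329)
15 [[195, 131], [328, 131], [200, 116], [322, 117]]
18 [[196, 131], [327, 131], [201, 119], [321, 119]]
20 [[197, 131], [326, 131], [202, 120], [320, 120]]
22 [[198, 132], [325, 132], [203, 122], [319, 122]]
25 [[199, 133], [324, 133], [204, 124], [318, 124]]
28 [[200, 134], [322, 134], [205, 127], [317, 127]]
```

```bash
cat > fit.py <<'E'
from h import *
from scipy.optimize import least_squares
s0={'tcp_pos':np.zeros(3),'ee_rot':np.eye(3)}
def pts(p):
    th,x0,z0=p # pose of block mid in tool x,z ; th deg nose-down
    c,n=np.cos(np.radians(th)),np.sin(np.radians(th))
    ax=np.array([c,n]);up=np.array([n*1.0,-c])  # nose dir, up dir in (toolx, toolz): nose-down -> +z ; up leans to nose
    m=np.array([x0,z0])
    return dict(ridge=m+.036*ax+.013*up,front=m+.046*ax-.001*up,nose=m+.046*ax-.013*up,heelb=m-.046*ax-.013*up,heelt=m-.046*ax+.013*up)
def pix(q):
    a=proj('wrist',[q[0],-.03,q[1]],s0);b=proj('wrist',[q[0],.03,q[1]],s0);return [a[1],b[0]-a[0]]
def fit(rr,rw,fr,fw):
    f=lambda p:np.array(pix(pts(p)['ridge'])+pix(pts(p)['front']))-[rr,rw,fr,fw]
    r=least_squares(f,[22,.02,.07],x_scale=[10,.01,.01],diff_step=1e-4);P=pts(r.x);print(np.round(r.x,4),'res',r.fun.round(1),{k:(v*1e3).round(1).tolist() for k,v in P.items()});return P
E
python3 - <<'E'
from fit import *
print('w9');fit(132.7,121.5,127.8,111.3)
print('w6');fit(133,138,113,127)
print('w11');fit(135.4,130.3,124.7,118.2)
E
```

```text
w9
[3.06551e+01 2.00000e-02 7.02000e-02] res [ 0.   0.3 -0.  -0.3] {'ridge': [57.6, 77.3], 'front': [59.1, 94.5], 'nose': [52.9, 104.8], 'heelb': [-26.2, 57.9], 'heelt': [-13.0, 35.5]}
w6
[6.9879 0.0215 0.0659] res [-0.  -0.1  0.   0.1] {'ridge': [58.9, 57.4], 'front': [67.1, 72.5], 'nose': [65.6, 84.4], 'heelb': [-25.7, 73.2], 'heelt': [-22.5, 47.4]}
w11
[2.20423e+01 1.89000e-02 6.48000e-02] res [-0.1 -0.3  0.1  0.3] {'ridge': [57.2, 66.2], 'front': [61.2, 83.0], 'nose': [56.7, 94.1], 'heelb': [-28.6, 59.5], 'heelt': [-18.8, 35.5]}
```

The tongue's leaning front met the lip from above, because vertical entry needs the nose about 6 mm clear of the lip. Block tilt is back to 22°, so I'll re-tilt at the fin edge and come in further from the lip.

```bash
python3 -m inch '[{"hand":1,"slide":[0,0,2],"yaw":0},{"hand":1,"slide":[0,0,4],"yaw":0},{"hand":1,"slide":[1.1,-6,4],"yaw":0},{"hand":1,"slide":[2.2,-11.5,4],"yaw":0},{"hand":1,"slide":[2.46,-13.1,2],"yaw":0},{"hand":1,"slide":[2.46,-13.1,-1],"yaw":0},{"hand":1,"slide":[2.46,-13.1,-2.2],"yaw":0},{"hand":1,"slide":[2.46,-13.1,-2.2],"yaw":0}]';python3 uv.py
python3 -m inch '[{"hand":1,"slide":[0,0,-0.3],"yaw":0},{"hand":1,"slide":[0,0,-0.5],"yaw":0},{"hand":1,"slide":[0,0,-0.5],"yaw":0}]';python3 uv.py
```

```text
time_s: 19.5
tcp_pos: [0.5846, -0.0906, 0.1261]
ee_rot: [[0.183, -0.983, -0.002], [-0.983, -0.183, -0.0], [0.0, 0.002, -1.0]]
wrist_force: [0.9, 0.0, -2.3]
gripper_width: 0.685
u,v mm -112.1 -0.6 z 0.1261 F u,v,z -0.1 -0.9 -2.3 M [ 0.02  0.   -0.05] [[220, 125, 17, 10, 162], [252, 125, 17, 10, 159], [284, 125, 17, 10, 159]]
time_s: 19.92
tcp_pos: [0.5849, -0.0905, 0.122]
ee_rot: [[0.183, -0.983, 0.0], [-0.983, -0.183, 0.0], [0.0, -0.0, -1.0]]
wrist_force: [-0.6, 0.1, -3.1]
gripper_width: 0.685
u,v mm -112.1 -0.9 z 0.122 F u,v,z 0.2 0.6 -3.1 M [0.05 0.   0.01] [[220, 125, 17, 10, 161], [252, 125, 17, 10, 161], [284, 125, 17, 10, 157]]
```

```bash
python3 -m inch '[{"hand":1,"slide":[0,0,-0.3],"yaw":0},{"hand":1,"slide":[0,0,-0.5],"yaw":0},{"hand":1,"slide":[0,0,-0.5],"yaw":0}]';python3 uv.py
python3 -m inch '[{"hand":1,"slide":[0,0,-0.2],"yaw":0},{"hand":1,"slide":[0,0,-0.4],"yaw":0},{"hand":1,"slide":[0,0,-0.4],"yaw":0}]';python3 uv.py
```

```text
time_s: 20.35
tcp_pos: [0.5855, -0.0911, 0.1195]
ee_rot: [[0.184, -0.983, 0.002], [-0.983, -0.184, -0.001], [0.001, -0.002, -1.0]]
wrist_force: [-3.4, 0.0, 10.0]
gripper_width: 0.684
u,v mm -112.7 -1.4 z 0.1195 F u,v,z 0.6 3.3 10.0 M [0.15 1.14 0.04] [[221, 128, 16, 8, 128], [252, 128, 16, 9, 135], [284, 128, 16, 9, 130]]
time_s: 20.78
tcp_pos: [0.5857, -0.0914, 0.1158]
ee_rot: [[0.184, -0.983, 0.003], [-0.983, -0.184, -0.002], [0.002, -0.002, -1.0]]
wrist_force: [-3.6, -2.0, 10.9]
gripper_width: 0.687
u,v mm -113.1 -1.5 z 0.1158 F u,v,z -1.3 3.9 10.9 M [-0.29  1.16  0.01] [[223, 135, 15, 5, 60], [253, 136, 14, 4, 56], [283, 136, 14, 4, 56]]
```

```bash
python3 -m inch '[{"hand":1,"slide":[0,0,2],"yaw":0},{"hand":1,"slide":[0,0,6],"yaw":0},{"hand":1,"slide":[0,0,7],"yaw":0},{"hand":1,"slide":[0,0,7],"yaw":0}]';python3 uv.py;python3 - <<'E'
from h import *
a=cv2.imread('pics/w9.png');b=capture('wrist');cv2.imwrite('pics/w12.png',b)
for im,rs in ((a,range(126,140,1)),(b,range(130,150,1))):
    for r in rs:
        d=np.where(im[r,180:345].max(1)<60)[0]+180
        print(r,d[0] if len(d) else None,d[-1] if len(d) else None,end=' | ')
    print()
E
```

```text
time_s: 21.32
tcp_pos: [0.5848, -0.0906, 0.1829]
ee_rot: [[0.183, -0.983, 0.001], [-0.983, -0.183, 0.001], [-0.0, -0.001, -1.0]]
wrist_force: [-0.3, 0.2, -3.0]
gripper_width: 0.685
u,v mm -112.1 -0.8 z 0.1829 F u,v,z 0.2 0.2 -3.0 M [ 0.06  0.07 -0.06] [[223, 135, 15, 4, 57], [253, 135, 14, 4, 54], [283, 135, 15, 4, 57]]
126 None None | 127 None None | 128 205 315 | 129 205 315 | 130 205 315 | 131 205 315 | 132 204 316 | 133 201 320 | 134 199 320 | 135 199 320 | 136 199 321 | 137 199 321 | 138 199 321 | 139 199 321 | 
130 None None | 131 None None | 132 None None | 133 None None | 134 None None | 135 None None | 136 205 315 | 137 204 315 | 138 204 315 | 139 204 315 | 140 200 319 | 141 199 320 | 142 199 320 | 143 199 320 | 144 199 320 | 145 199 320 | 146 199 320 | 147 199 320 | 148 199 321 | 149 198 321 |
```

```bash
python3 -c "
from fit import *
fit(133,121.8,127.8,111);fit(140.3,121.3,135.5,111.3)"
```

```text
[3.02885e+01 1.98000e-02 7.03000e-02] res [-0. -0.  0.  0.] {'ridge': [57.5, 77.3], 'front': [59.0, 94.4], 'nose': [53.0, 104.8], 'heelb': [-26.5, 58.4], 'heelt': [-13.3, 35.9]}
[3.19905e+01 1.65000e-02 6.85000e-02] res [ 0.   0.4 -0.  -0.4] {'ridge': [53.9, 76.5], 'front': [55.0, 93.7], 'nose': [48.7, 103.8], 'heelb': [-29.4, 55.1], 'heelt': [-15.6, 33.1]}
```

```bash
python3 -m inch '[{"hand":1,"slide":[-1.1,6,0],"yaw":0},{"hand":1,"slide":[-2.1,11,0],"yaw":0},{"hand":1,"slide":[-2.4,12.84,0],"yaw":0},{"hand":1,"slide":[-2.4,12.84,-1],"yaw":0},{"hand":1,"slide":[-2.4,12.84,-1.6],"yaw":0},{"hand":1,"slide":[-2.4,12.84,-1.6],"yaw":0}]';python3 uv.py
```

```text
time_s: 22.18
tcp_pos: [0.5605, 0.0364, 0.1655]
ee_rot: [[0.181, -0.983, -0.003], [-0.983, -0.181, -0.001], [0.0, 0.003, -1.0]]
wrist_force: [-0.3, -0.5, -1.9]
gripper_width: 0.681
u,v mm 17.2 -0.2 z 0.1655 F u,v,z -0.5 0.4 -1.9 M [ 0.01  0.03 -0.01] [[223, 135, 15, 4, 49], [253, 136, 14, 3, 42], [283, 136, 15, 3, 44]]
```

Settling ~1 mm short; descend with a small correction.

```bash
python3 -m inch '[{"hand":1,"slide":[0.03,0.1,-0.6],"yaw":0},{"hand":1,"slide":[0.03,0.1,-1.2],"yaw":0},{"hand":1,"slide":[0.03,0.1,-1.2],"yaw":0}]';python3 uv.py;  python3 -m inch '[{"hand":1,"slide":[0,0,-0.5],"yaw":0},{"hand":1,"slide":[0,0,-1],"yaw":0},{"hand":1,"slide":[0,0,-1],"yaw":0},{"hand":1,"slide":[0,0,-1],"yaw":0}]';python3 uv.py
```

```text
time_s: 22.6
tcp_pos: [0.5608, 0.0385, 0.1541]
ee_rot: [[0.183, -0.983, -0.001], [-0.983, -0.183, -0.0], [0.0, 0.002, -1.0]]
wrist_force: [0.6, -0.1, -2.4]
gripper_width: 0.684
u,v mm 19.2 -0.9 z 0.1541 F u,v,z -0.2 -0.6 -2.4 M [0.02 0.05 0.06] [[223, 135, 15, 4, 46], [253, 136, 14, 3, 42], [283, 136, 15, 3, 44]]
time_s: 23.15
tcp_pos: [0.5613, 0.0388, 0.1448]
ee_rot: [[0.183, -0.983, 0.0], [-0.983, -0.183, -0.0], [0.0, -0.0, -1.0]]
wrist_force: [0.1, 0.5, -1.7]
gripper_width: 0.69
u,v mm 19.3 -1.4 z 0.1448 F u,v,z 0.5 -0.2 -1.7 M [ 0.04 -0.02  0.05] [[223, 135, 15, 4, 49], [253, 136, 14, 3, 42], [283, 136, 15, 3, 44]]
```

```bash
python3 -m inch '[{"hand":1,"slide":[-0.05,0,-0.4],"yaw":0},{"hand":1,"slide":[-0.05,0,-0.6],"yaw":0},{"hand":1,"slide":[-0.05,0,-0.6],"yaw":0}]';python3 uv.py; python3 -m inch '[{"hand":1,"slide":[0,0,-0.2],"yaw":0},{"hand":1,"slide":[0,0,-0.2],"yaw":0}]';python3 uv.py
```

```text
time_s: 23.58
tcp_pos: [0.5605, 0.0387, 0.1385]
ee_rot: [[0.183, -0.983, -0.001], [-0.983, -0.183, -0.0], [0.0, 0.001, -1.0]]
wrist_force: [-1.0, 0.0, -2.7]
gripper_width: 0.692
u,v mm 19.4 -0.7 z 0.1385 F u,v,z 0.2 0.9 -2.7 M [ 0.   -0.01 -0.03] [[223, 135, 15, 4, 47], [253, 136, 14, 3, 42], [283, 136, 15, 3, 44]]
time_s: 23.88
tcp_pos: [0.5606, 0.0387, 0.1366]
ee_rot: [[0.183, -0.983, -0.0], [-0.983, -0.183, -0.0], [0.0, 0.0, -1.0]]
wrist_force: [0.2, 0.1, -2.3]
gripper_width: 0.685
u,v mm 19.4 -0.8 z 0.1366 F u,v,z 0.1 -0.2 -2.3 M [-0.01  0.06  0.05] [[223, 135, 15, 4, 46], [253, 136, 14, 3, 42], [283, 136, 15, 3, 44]]
```

Nose is deep in the pocket, free, below the lip's underside. Sliding under the lip.

```bash
python3 -m inch '[{"hand":1,"slide":[0.05,-0.3,-0.1],"yaw":0},{"hand":1,"slide":[0.11,-0.6,-0.1],"yaw":0},{"hand":1,"slide":[0.11,-0.6,-0.1],"yaw":0}]';python3 uv.py; python3 -m inch '[{"hand":1,"slide":[0.02,-0.1,-0.3],"yaw":0},{"hand":1,"slide":[0.02,-0.1,-0.3],"yaw":0}]';python3 uv.py
```

```text
time_s: 24.3
tcp_pos: [0.5621, 0.0324, 0.136]
ee_rot: [[0.183, -0.983, 0.001], [-0.983, -0.183, -0.0], [0.0, -0.001, -1.0]]
wrist_force: [0.6, -0.9, -1.8]
gripper_width: 0.688
u,v mm 13.0 -1.1 z 0.136 F u,v,z -1.0 -0.4 -1.8 M [-0.09 -0.17  0.01] []
time_s: 24.6
tcp_pos: [0.5624, 0.0326, 0.1344]
ee_rot: [[0.183, -0.983, 0.002], [-0.983, -0.183, 0.001], [-0.001, -0.002, -1.0]]
wrist_force: [-3.0, 3.8, 7.3]
gripper_width: 0.685
u,v mm 13.1 -1.5 z 0.1344 F u,v,z 4.3 2.3 7.3 M [ 1.08  1.01 -0.1 ] []
```

The brass contacts have vanished under the lip and the floor is felt. Lowering the heel as far as the fingertips allow.

```bash
python3 -m inch '[{"hand":1,"slide":[-0.03,-0.1,-0.2],"yaw":0},{"hand":1,"slide":[-0.02,-0.2,-0.4],"yaw":0},{"hand":1,"slide":[-0.02,-0.2,-0.4],"yaw":0}]';python3 uv.py
```

```text
time_s: 25.02
tcp_pos: [0.5628, 0.0322, 0.1314]
ee_rot: [[0.184, -0.983, 0.004], [-0.983, -0.184, 0.003], [-0.002, -0.005, -1.0]]
wrist_force: [-5.1, 11.8, 11.4]
gripper_width: 0.688
u,v mm 12.6 -1.8 z 0.1314 F u,v,z 12.6 2.9 11.4 M [ 2.85  1.57 -0.06] []
```

```bash
python3 -m inch '[{"hand":0.2,"slide":[0,0,0.35],"yaw":0},{"hand":0.1,"slide":[0,0,0.35],"yaw":0},{"hand":0,"slide":[0,0,0.35],"yaw":0},{"hand":0,"slide":[0,0,0.35],"yaw":0},{"hand":0,"slide":[0,0,0.35],"yaw":0},{"hand":0,"slide":[0,0,2],"yaw":0},{"hand":0,"slide":[0,0,7],"yaw":0},{"hand":0,"slide":[0,0,7],"yaw":0}]';python3 uv.py; python3 -c "
from h import *
a=capture('wrist');cv2.imwrite('pics/w13.png',a);cv2.imwrite('pics/s13.png',capture('scene'))
for r in range(100,250,10):
    d=np.where(a[r,150:370].max(1)<70)[0]+150;print(r,d[0] if len(d) else None,d[-1] if len(d) else None,end=' | ')"
```

```text
time_s: 26.08
tcp_pos: [0.5641, 0.0302, 0.2029]
ee_rot: [[0.184, -0.983, 0.009], [-0.983, -0.184, 0.002], [-0.0, -0.009, -1.0]]
wrist_force: [-0.3, -0.7, -0.7]
gripper_width: 0.999
u,v mm 10.4 -2.7 z 0.2029 F u,v,z -0.6 0.5 -0.7 M [-0.    0.03 -0.01] [[236, 138, 10, 6, 60], [258, 138, 10, 6, 60], [280, 138, 11, 6, 66]]
100 159 363 | 110 None None | 120 None None | 130 211 312 | 140 150 312 | 150 150 311 | 160 151 311 | 170 153 311 | 180 212 369 | 190 213 369 | 200 213 369 | 210 214 369 | 220 157 369 | 230 152 367 | 240 150 369 |
```

```bash
python3 - <<'E'
from h import *
s=sense();t=np.array(s['tcp_pos']);R=np.array(s['ee_rot']);C0=np.array([.5634,.0195]);X=np.array([-.184,.983]);Y=np.array([-.983,-.184])
def uv(px,z):
    p=at('wrist',px,z,s)[:2]-C0;return (1e3*np.array([p@X,p@Y])).round(1)
for z in (.034,.046,.055,.06):print(z,'brass top row',uv((263,138),z),'bottom',uv((263,144),z),'L,R',uv((236,141),z),uv((291,141),z))
a=cv2.imread('pics/w13.png')
for z in (.06,.07,.08):
  print(z,uv((211,135),z),uv((312,135),z),uv((213,200),z),uv((310,200),z))
# column profile through the middle
print([(r,a[r,260].tolist()) for r in range(120,252,4)])
print([(r,a[r,215].tolist()) for r in range(120,180,4)])
print('row 200', [(c,a[200,c].max()) for c in range(200,330,4)])
E
```

```text
0.034 brass top row [-37.4   2.4] bottom [-32.9   2.4] L,R [-35.2 -17.9] [-35.1  23.3]
0.046 brass top row [-38.4   2.2] bottom [-34.2   2.2] L,R [-36.3 -17. ] [-36.3  22.2]
0.055 brass top row [-39.2   2.1] bottom [-35.1   2.1] L,R [-37.1 -16.4] [-37.1  21.4]
0.06 brass top row [-39.6   2.1] bottom [-35.6   2.1] L,R [-37.6 -16.1] [-37.6  20.9]
0.06 [-41.6 -32.8] [-41.5  34.9] [  3.5 -33.1] [ 3.6 35.2]
0.07 [-42.4 -31.4] [-42.3  33.4] [  0.8 -31.6] [ 0.9 33.7]
0.08 [-43.1 -30. ] [-43.   31.9] [ -1.9 -30.2] [-1.8 32.1]
[(120, [236, 233, 232]), (124, [130, 136, 145]), (128, [11, 9, 13]), (132, [17, 16, 18]), (136, [12, 8, 10]), (140, [40, 96, 138]), (144, [30, 66, 97]), (148, [15, 14, 14]), (152, [13, 11, 10]), (156, [12, 10, 11]), (160, [17, 15, 15]), (164, [15, 14, 12]), (168, [56, 56, 59]), (172, [68, 68, 72]), (176, [66, 65, 69]), (180, [69, 67, 72]), (184, [68, 66, 72]), (188, [68, 67, 72]), (192, [67, 67, 71]), (196, [67, 67, 71]), (200, [64, 66, 70]), (204, [68, 68, 72]), (208, [69, 67, 70]), (212, [68, 67, 72]), (216, [69, 67, 72]), (220, [69, 68, 72]), (224, [68, 68, 72]), (22
[... 419 characters left out ...]
[(200, np.uint8(138)), (204, np.uint8(135)), (208, np.uint8(137)), (212, np.uint8(142)), (216, np.uint8(14)), (220, np.uint8(15)), (224, np.uint8(14)), (228, np.uint8(71)), (232, np.uint8(71)), (236, np.uint8(69)), (240, np.uint8(71)), (244, np.uint8(72)), (248, np.uint8(73)), (252, np.uint8(70)), (256, np.uint8(69)), (260, np.uint8(70)), (264, np.uint8(70)), (268, np.uint8(70)), (272, np.uint8(72)), (276, np.uint8(69)), (280, np.uint8(73)), (284, np.uint8(68)), (288, np.uint8(70)), (292, np.uint8(42)), (296, np.uint8(16)), (300, np.uint8(13)), (304, np.uint8(0)), (308, np.uint8(5)), (312, np.uint8(135)), (316, np.uint8(141)), (320, np.uint8(139)), (324, np.uint8(137)), (328, np.uint8(131))]
```

```bash
cat > label.py <<'E'
from h import *
import sys
def label(a,s,rows=range(165,245,5)):
    t=np.array(s['tcp_pos']);R=np.array(s['ee_rot']);m=camera_model('wrist');K=np.array(m['mtx']);T=np.array(m['tool_from_camera']);o=t+R@T[:3,3]
    C0=np.array([.5634,.0195]);X=np.array([-.184,.983]);Y=np.array([-.983,-.184])
    for r in rows:
        g=a[r,195:335].max(1).astype(int);d=np.where((g>45)&(g<105))[0]
        if len(d)<30: continue
        L=195+d[0];Rr=195+d[-1];w=Rr-L+1
        out=[]
        for W in (.0445,.046):
            dep=K[0,0]*W/w;oo,dd=ray('wrist',((L+Rr)/2,r),s);p=oo+dd*dep
            out.append((round(1e3*float((p[:2]-C0)@X),1),round(1e3*float(p[2]),1)))
        print(r,L,Rr,w,out)
if __name__=='__main__':
    s=sense();a=capture('wrist');cv2.imwrite('pics/'+sys.argv[1],a);label(a,s)
E
python3 - <<'E'
from label import *
# true label width from w4 (level, top z=.026): use saved image rows
a=cv2.imread('pics/w4.png')
for r in (130,145,165):
    g=a[r,220:310].max(1).astype(int);d=np.where((g>60)&(g<110))[0]+220;print(r,d[0],d[-1])
E
python3 label.py w14.png
```

```text
130 241 290
145 240 298
165 239 286
170 208 288 81 [(-26.1, 106.5), (-25.0, 100.3)]
175 208 308 101 [(-30.5, 143.5), (-29.5, 138.6)]
180 208 308 101 [(-28.4, 144.1), (-27.3, 139.1)]
185 224 288 65 [(-8.1, 63.7), (-6.4, 56.1)]
190 224 288 65 [(-4.8, 64.6), (-2.9, 56.9)]
195 209 302 94 [(-19.2, 134.9), (-17.9, 129.7)]
200 224 289 66 [(0.9, 69.7), (3.0, 62.2)]
205 224 307 84 [(-9.3, 117.7), (-7.7, 111.9)]
210 224 307 84 [(-6.8, 118.4), (-5.0, 112.6)]
215 224 289 66 [(10.7, 72.3), (13.1, 64.9)]
220 210 307 98 [(-9.8, 144.2), (-8.2, 139.2)]
225 210 289 80 [(3.9, 111.9), (6.0, 105.9)]
230 224 289 66 [(20.5, 74.8), (23.2, 67.5)]
235 224 289 66 [(23.8, 75.7), (26.6, 68.4)]
240 211 306 96 [(0.2, 143.5), (2.1, 138.5)]
```

```bash
python3 -m inch '[{"hand":1,"slide":[-0.3,1.6,0],"yaw":0},{"hand":1,"slide":[-0.3,1.6,0],"yaw":0},{"hand":1,"slide":[-0.3,1.6,0],"yaw":0},{"hand":1,"slide":[-0.3,1.6,0],"yaw":0},{"hand":1,"slide":[-0.3,1.6,0],"yaw":0},{"hand":1,"slide":[-0.3,1.6,0],"yaw":0},{"hand":1,"slide":[-0.3,1.6,0],"yaw":0},{"hand":1,"slide":[-0.3,1.6,0],"yaw":0},{"hand":1,"slide":[-0.3,1.6,0],"yaw":0},{"hand":1,"slide":[-0.3,1.6,0],"yaw":0}]'; python3 uv.py
```

```text
time_s: 27.52
tcp_pos: [0.5588, 0.0457, 0.1988]
ee_rot: [[0.183, -0.983, 0.0], [-0.983, -0.183, -0.0], [0.0, -0.0, -1.0]]
wrist_force: [-0.6, -0.2, -0.1]
gripper_width: 0.02
u,v mm 26.6 -0.3 z 0.1988 F u,v,z -0.1 0.6 -0.1 M [-0.03 -0.01  0.02] [[229, 114, 12, 7, 83], [252, 114, 12, 7, 79], [275, 114, 11, 7, 77]]
```

Fingers shut and above the heel. Pressing down in steps, watching the force.

```bash
python3 -m inch '[{"hand":1,"slide":[0,0,-1.5],"yaw":0},{"hand":1,"slide":[0,0,-3.5],"yaw":0},{"hand":1,"slide":[0,0,-4],"yaw":0},{"hand":1,"slide":[0,0,-4],"yaw":0}]'; python3 uv.py;python3 -m inch '[{"hand":1,"slide":[0,0,-0.5],"yaw":0},{"hand":1,"slide":[0,0,-1],"yaw":0},{"hand":1,"slide":[0,0,-1],"yaw":0}]'; python3 uv.py
```

```text
time_s: 28.08
tcp_pos: [0.5587, 0.0456, 0.1582]
ee_rot: [[0.183, -0.983, -0.001], [-0.983, -0.183, -0.001], [0.0, 0.001, -1.0]]
wrist_force: [0.5, 1.1, 0.8]
gripper_width: 0.007
u,v mm 26.6 -0.2 z 0.1582 F u,v,z 1.0 -0.7 0.8 M [-0.04 -0.01 -0.01] [[222, 115, 14, 9, 115], [250, 115, 14, 9, 110], [277, 115, 14, 9, 113]]
time_s: 28.5
tcp_pos: [0.5595, 0.046, 0.1515]
ee_rot: [[0.184, -0.983, 0.003], [-0.983, -0.184, 0.0], [0.0, -0.003, -1.0]]
wrist_force: [-4.8, 0.4, 13.1]
gripper_width: 0.007
u,v mm 26.8 -1.0 z 0.1515 F u,v,z 1.3 4.7 13.1 M [0.27 1.25 0.06] [[223, 115, 15, 9, 132], [252, 115, 14, 9, 126], [280, 115, 14, 9, 125]]
```

```bash
python3 -m inch '[{"hand":1,"slide":[0,0,-0.2],"yaw":0},{"hand":1,"slide":[0,0,-0.5],"yaw":0},{"hand":1,"slide":[0,0,-0.5],"yaw":0}]'; python3 uv.py
```

```text
time_s: 28.92
tcp_pos: [0.5595, 0.0461, 0.1508]
ee_rot: [[0.186, -0.983, 0.004], [-0.983, -0.186, -0.001], [0.001, -0.004, -1.0]]
wrist_force: [-13.0, 1.2, 34.5]
gripper_width: 0.007
u,v mm 26.8 -1.1 z 0.1508 F u,v,z 3.6 12.6 34.5 M [0.79 4.02 0.11] [[224, 115, 14, 9, 126], [252, 115, 15, 9, 129], [281, 115, 14, 9, 126]]
```

Jammed at about 15° tilt (tip z 0.081, 34 N). Backing off to inspect the heel numerically.

```bash
python3 -m inch '[{"hand":1,"slide":[0,0,2],"yaw":0},{"hand":1,"slide":[-0.65,3.5,6],"yaw":0},{"hand":1,"slide":[-0.65,3.5,7],"yaw":0},{"hand":1,"slide":[-0.65,3.5,7],"yaw":0},{"hand":1,"slide":[-0.65,3.5,7],"yaw":0}]'; python3 uv.py; python3 - <<'E'
from h import *
s=sense();a=capture('wrist');cv2.imwrite('pics/w15.png',a)
g=a.max(2)
def uvpix(u,v,z):
    p=np.array([.5634,.0195])+u*np.array([-.184,.983])+v*np.array([-.983,-.184]);return proj('wrist',[p[0],p[1],z],s)
for q in [(-46.2,-.75),(-38.4,-.75),(48.3,-.75)]:print(q,uvpix(q[0]/1e3,q[1]/1e3,.06).round())
ch=' .:-=+*#%@'
for r in range(84,250,4):print('%3d '%r+''.join(ch[min(9,int(x)//26)] for x in g[r:r+4,180:344].reshape(4,82,2).mean((0,2))))
E
```

```text
time_s: 29.6
tcp_pos: [0.5516, 0.08, 0.2122]
ee_rot: [[0.182, -0.983, -0.003], [-0.983, -0.182, -0.001], [0.0, 0.003, -1.0]]
wrist_force: [0.3, 0.1, -0.2]
gripper_width: 0.003
u,v mm 61.6 0.5 z 0.2122 F u,v,z 0.0 -0.4 -0.2 M [-0.04  0.01 -0.01] [[228, 62, 11, 5, 51], [250, 62, 11, 5, 55], [272, 62, 12, 5, 59]]
(-46.2, -0.75) [258.  49.]
(-38.4, -0.75) [258.  61.]
(48.3, -0.75) [258. 187.]
 84 @@@@@@@@@@@@@*   .. ..  .. ..   .    ....   . . .  .  .. ..     @@@@@@@@@@@@@@@@@@
 88 @@@@@@@@@@@@@#   . . :--------------------============.....    .@@@@@@@@@@@@@@@@@@
 92 @@@@@@@@@@@@@@   ... -++++++++++++++++++++++++++++++++.....    .@@@@@@@@@@@@@@@@@@
 96 @@@@@@@@@@@@@@   ... -++++++++++++++++++++++++++++++++:....    :@@@@@@@@@@@@@@@@@@
100 @@@@@@@@@@@@@@   ....-++++++++++++++++++++++++++++++++.....    :@@@@@@@@@@@@@@@@@@
104 @@@@@@@@@@@@@@.  ....-++++++++++++++++++++++++++++++++:....    -@@@@@@@@@@@@@@@@@@
108 @@@@@@@@@@@@@@: .....-++++++++++++++++++++++++++++++++:.... #  =@@@@@@@@@@@@@@@@@@
112 @@@@@@@@@@@@@@- .....-+++++++++++++++++++++++==+=---=-.     +  -%@@@@@@@@@@@@@@@@@
116 @@@@@@@@
[... 2214 characters left out ...]
+*******+=*******=-*******=:*******
220 ***+:*****##+:********-********+**************++*******+=*******=-*******=-*******
224 ===-:========:========:========-===**********=--=======--=======--=======-:=======
228                                    ::::--::::                                     
232                                        ..                                         
236                                        ..                                         
240                               :.       ..       .:                                
244                              .--       ..       :-.                               
248                              .--.              .:-.
```

The text picture shows the block sitting about 2 mm off towards -v (label centre px 254.5, bay centre 258), so its heel rides on the side bevel. I'll re-centre it by re-gripping the heel at the bay's centre line.

```bash
python3 -m inch '[{"hand":0,"slide":[0.72,-3.08,0],"yaw":0},{"hand":0,"slide":[0.72,-3.08,0],"yaw":0},{"hand":0,"slide":[0.72,-3.08,0],"yaw":0},{"hand":0,"slide":[0.72,-3.08,0],"yaw":0},{"hand":0,"slide":[0.72,-3.08,0],"yaw":0},{"hand":0,"slide":[0.72,-3.08,0],"yaw":0},{"hand":0,"slide":[0.72,-3.08,0],"yaw":0},{"hand":0,"slide":[0.72,-3.08,-4],"yaw":0},{"hand":0,"slide":[0.72,-3.08,-7],"yaw":0},{"hand":0,"slide":[0.72,-3.08,-7],"yaw":0}]'; python3 uv.py; python3 -c "
from h import *;print(sense()['gripper_width'])"
```

```text
time_s: 30.95
tcp_pos: [0.5581, 0.0495, 0.1417]
ee_rot: [[0.183, -0.983, -0.005], [-0.983, -0.183, -0.002], [0.001, 0.006, -1.0]]
wrist_force: [0.3, -0.1, 0.7]
gripper_width: 0.982
u,v mm 30.4 -0.3 z 0.1417 F u,v,z -0.2 -0.2 0.7 M [-0.03 -0.07 -0.02] [[218, 108, 16, 9, 142], [248, 108, 16, 9, 130], [278, 108, 16, 9, 139]]
0.9895593627042196
```

```bash
python3 -m inch '[{"hand":0,"slide":[0,0,-0.6],"yaw":0},{"hand":0,"slide":[0,0,-0.7],"yaw":0},{"hand":0,"slide":[0,0,-0.7],"yaw":0}]'; python3 uv.py
```

```text
time_s: 31.38
tcp_pos: [0.5597, 0.05, 0.1374]
ee_rot: [[0.183, -0.983, 0.001], [-0.983, -0.183, 0.0], [-0.0, -0.001, -1.0]]
wrist_force: [-0.1, -0.3, 1.5]
gripper_width: 1.005
u,v mm 30.7 -2.0 z 0.1374 F u,v,z -0.2 0.1 1.5 M [ 0.01 -0.01 -0.01] [[222, 107, 16, 10, 138], [253, 107, 15, 10, 138], [283, 107, 16, 10, 143]]
```

```bash
python3 -m inch '[{"hand":0,"slide":[-0.1,0,-0.3],"yaw":0},{"hand":0,"slide":[-0.1,0,-0.4],"yaw":0},{"hand":0,"slide":[-0.1,0,-0.4],"yaw":0},{"hand":0,"slide":[-0.1,0,-0.4],"yaw":0}]'; python3 uv.py
```

```text
time_s: 31.92
tcp_pos: [0.5585, 0.0499, 0.1328]
ee_rot: [[0.183, -0.983, 0.0], [-0.983, -0.183, -0.0], [0.0, -0.0, -1.0]]
wrist_force: [-0.1, -0.4, -0.3]
gripper_width: 0.999
u,v mm 30.8 -0.8 z 0.1328 F u,v,z -0.4 0.2 -0.3 M [-0.08  0.02 -0.01] [[218, 107, 16, 10, 146], [250, 107, 16, 10, 147], [281, 107, 16, 10, 145]]
```

```bash
python3 -m inch '[{"hand":1,"slide":[0,0,0],"yaw":0},{"hand":1,"slide":[0,0,0],"yaw":0},{"hand":1,"slide":[0,0,0],"yaw":0},{"hand":1,"slide":[0,0,0],"yaw":0},{"hand":1,"slide":[0,0,0],"yaw":0},{"hand":1,"slide":[0,0,0],"yaw":0}]'; python3 uv.py;python3 -c "
from h import *;print(sense()['gripper_width'])"
```

```text
time_s: 32.72
tcp_pos: [0.5587, 0.05, 0.1328]
ee_rot: [[0.183, -0.983, 0.0], [-0.983, -0.183, 0.0], [-0.0, -0.0, -1.0]]
wrist_force: [0.6, 0.5, 0.5]
gripper_width: 0.685
u,v mm 30.8 -0.9 z 0.1328 F u,v,z 0.4 -0.7 0.5 M [ 0.07 -0.19  0.01] [[219, 107, 17, 10, 147], [251, 107, 16, 9, 142], [282, 107, 16, 9, 136]]
0.6895174820220383
```

```bash
python3 -m inch '[{"hand":0,"slide":[0,0,0],"yaw":0},{"hand":0,"slide":[0,0,0],"yaw":0},{"hand":0,"slide":[0,0,0],"yaw":0},{"hand":0,"slide":[0,0,0.5],"yaw":0},{"hand":0,"slide":[0,0,2],"yaw":0},{"hand":0,"slide":[0,0,4],"yaw":0},{"hand":1,"slide":[-0.05,0,4],"yaw":0},{"hand":1,"slide":[-0.05,0,4],"yaw":0},{"hand":1,"slide":[-0.05,0,4],"yaw":0},{"hand":1,"slide":[-0.05,0,4],"yaw":0}]'; python3 uv.py; python3 -m inch '[{"hand":1,"slide":[0,0,0],"yaw":0},{"hand":1,"slide":[0,0,0],"yaw":0},{"hand":1,"slide":[0,0,0],"yaw":0},{"hand":1,"slide":[0,0,0],"yaw":0},{"hand":1,"slide":[0,0,-0.5],"yaw":0},{"hand":1,"slide":[0,0,-1.2],"yaw":0},{"hand":1,"slide":[0,0,-1.4],"yaw":0},{"hand":1,"slide":[0,0,-1.4],"yaw":0}]'; python3 uv.py
```

```text
time_s: 34.02
tcp_pos: [0.5577, 0.0499, 0.1721]
ee_rot: [[0.183, -0.983, -0.001], [-0.983, -0.183, -0.0], [0.0, 0.001, -1.0]]
wrist_force: [-0.1, 0.7, -0.4]
gripper_width: 0.634
u,v mm 30.9 -0.0 z 0.1721 F u,v,z 0.7 -0.1 -0.4 M [ 0.    0.01 -0.05] [[225, 107, 13, 8, 104], [251, 107, 13, 8, 92], [276, 107, 14, 8, 98]]
time_s: 35.08
tcp_pos: [0.5579, 0.0499, 0.1584]
ee_rot: [[0.183, -0.983, -0.001], [-0.983, -0.183, -0.0], [0.0, 0.001, -1.0]]
wrist_force: [0.0, 1.0, -0.6]
gripper_width: 0.007
u,v mm 30.9 -0.2 z 0.1584 F u,v,z 1.0 -0.2 -0.6 M [ 0.01 -0.   -0.  ] [[223, 107, 14, 9, 113], [250, 107, 14, 8, 109], [278, 107, 14, 8, 111]]
```

Press, compensating the arm's sideways sag (+v is about -x).

```bash
python3 -m inch '[{"hand":1,"slide":[-0.02,0,-0.4],"yaw":0},{"hand":1,"slide":[-0.04,0,-0.8],"yaw":0},{"hand":1,"slide":[-0.04,0,-0.8],"yaw":0}]'; python3 uv.py; python3 -m inch '[{"hand":1,"slide":[-0.03,0,-0.25],"yaw":0},{"hand":1,"slide":[-0.06,0,-0.5],"yaw":0},{"hand":1,"slide":[-0.06,0,-0.5],"yaw":0}]'; python3 uv.py
```

```text
time_s: 35.5
tcp_pos: [0.5579, 0.0501, 0.1517]
ee_rot: [[0.184, -0.983, 0.001], [-0.983, -0.184, -0.0], [0.0, -0.001, -1.0]]
wrist_force: [-1.8, 1.2, 5.9]
gripper_width: 0.007
u,v mm 31.1 -0.2 z 0.1517 F u,v,z 1.5 1.5 5.9 M [ 0.11  0.49 -0.  ] [[222, 107, 15, 8, 119], [251, 107, 14, 8, 110], [279, 106, 14, 9, 108]]
time_s: 35.92
tcp_pos: [0.558, 0.0502, 0.1509]
ee_rot: [[0.185, -0.983, 0.004], [-0.983, -0.185, -0.0], [0.001, -0.004, -1.0]]
wrist_force: [-9.3, 0.5, 25.9]
gripper_width: 0.004
u,v mm 31.2 -0.3 z 0.1509 F u,v,z 2.2 9.0 25.9 M [ 0.34  2.68 -0.03] [[223, 106, 14, 9, 119], [251, 106, 15, 9, 121], [280, 106, 14, 9, 119]]
```

```bash
python3 -m inch '[{"hand":0,"slide":[0,0,2],"yaw":0},{"hand":0,"slide":[0.05,0,2],"yaw":0},{"hand":0,"slide":[0.05,0,2],"yaw":0},{"hand":0,"slide":[0.05,0,2],"yaw":0},{"hand":0,"slide":[0.05,0,2],"yaw":0},{"hand":0,"slide":[0.05,0,2],"yaw":0}]'; python3 uv.py; python3 - <<'E'
from h import *
s=sense();a=capture('wrist');cv2.imwrite('pics/w16.png',a)
C0=np.array([.5634,.0195]);X=np.array([-.184,.983])
for b in brass(a):
  for z in (.046,.050):
    print(z,[(1e3*(at('wrist',(b[0]+b[2]/2,r),z,s)[:2]-C0)@X).round(1) for r in (b[1],b[1]+b[3])])
print([(r,int(a[r,232:238].max(1).mean())) for r in range(92,130,2)])
E
```

```text
time_s: 36.72
tcp_pos: [0.5574, 0.0499, 0.1653]
ee_rot: [[0.183, -0.983, -0.001], [-0.983, -0.183, -0.0], [0.0, 0.001, -1.0]]
wrist_force: [-0.7, -0.7, -0.7]
gripper_width: 0.6
u,v mm 31.0 0.3 z 0.1653 F u,v,z -0.6 0.8 -0.7 M [-0.03  0.    0.01] [[223, 107, 14, 8, 110], [250, 107, 13, 8, 95], [276, 107, 14, 7, 94]]
0.046 [np.float64(-39.1), np.float64(-34.4)]
0.05 [np.float64(-39.0), np.float64(-34.4)]
0.046 [np.float64(-39.0), np.float64(-34.3)]
0.05 [np.float64(-39.0), np.float64(-34.4)]
0.046 [np.float64(-39.0), np.float64(-34.9)]
0.05 [np.float64(-39.0), np.float64(-35.0)]
[(92, 217), (94, 47), (96, 52), (98, 54), (100, 54), (102, 54), (104, 54), (106, 48), (108, 205), (110, 203), (112, 191), (114, 79), (116, 25), (118, 26), (120, 27), (122, 28), (124, 28), (126, 29), (128, 28)]
```

The block sits about 5 mm short of seated: ridge at u≈-34.6, so the nose is at about -38 and the heel's bottom edge rests on the bay's heel edge. Grip again and drag it noseward.

```bash
python3 -m inch '[{"hand":0,"slide":[0.1,0,0],"yaw":0},{"hand":0,"slide":[0.1,0,-1],"yaw":0},{"hand":0,"slide":[0.1,0,-2.4],"yaw":0},{"hand":0,"slide":[0.1,0,-3.2],"yaw":0},{"hand":0,"slide":[0.1,0,-3.2],"yaw":0},{"hand":0,"slide":[0.1,0,-3.2],"yaw":0}]'; python3 uv.py;python3 -m inch '[{"hand":1,"slide":[0,0,0],"yaw":0},{"hand":1,"slide":[0,0,0],"yaw":0},{"hand":1,"slide":[0,0,0],"yaw":0},{"hand":1,"slide":[0,0,0],"yaw":0},{"hand":1,"slide":[0,0,0],"yaw":0},{"hand":1,"slide":[0.05,-0.3,0],"yaw":0},{"hand":1,"slide":[0.11,-0.6,0],"yaw":0},{"hand":1,"slide":[0.11,-0.6,0],"yaw":0}]';python3 uv.py
```

```text
time_s: 37.58
tcp_pos: [0.5587, 0.05, 0.1338]
ee_rot: [[0.183, -0.983, 0.0], [-0.983, -0.183, -0.0], [0.0, -0.0, -1.0]]
wrist_force: [0.5, 1.1, 0.6]
gripper_width: 0.998
u,v mm 30.8 -1.0 z 0.1338 F u,v,z 1.0 -0.7 0.6 M [ 0.05 -0.03 -0.01] [[220, 107, 16, 10, 144], [251, 107, 16, 9, 139], [282, 107, 16, 8, 128]]
time_s: 38.62
tcp_pos: [0.5596, 0.0444, 0.1338]
ee_rot: [[0.182, -0.983, 0.0], [-0.983, -0.182, 0.001], [-0.001, -0.001, -1.0]]
wrist_force: [-1.0, 4.0, 0.6]
gripper_width: 0.687
u,v mm 25.2 -0.9 z 0.1338 F u,v,z 4.1 0.3 0.6 M [ 1.26  0.4  -0.07] []
```

```bash
python3 -m inch '[{"hand":1,"slide":[0,-0.05,-0.15],"yaw":0},{"hand":1,"slide":[-0.02,-0.05,-0.3],"yaw":0},{"hand":1,"slide":[-0.02,-0.05,-0.3],"yaw":0}]';python3 uv.py
```

```text
time_s: 39.05
tcp_pos: [0.5599, 0.0448, 0.1319]
ee_rot: [[0.184, -0.983, 0.002], [-0.983, -0.184, 0.002], [-0.001, -0.002, -1.0]]
wrist_force: [-3.3, 8.8, 5.9]
gripper_width: 0.683
u,v mm 25.5 -1.2 z 0.1319 F u,v,z 9.2 1.6 5.9 M [ 2.15  0.97 -0.13] []
```

Release (small rise first), shut above, press.

```bash
python3 -m inch '[{"hand":0,"slide":[0,0,0.1],"yaw":0},{"hand":0,"slide":[0,0,0.1],"yaw":0},{"hand":0,"slide":[0,0,0.1],"yaw":0},{"hand":0,"slide":[0,0,2],"yaw":0},{"hand":0,"slide":[0,0,4],"yaw":0},{"hand":1,"slide":[-0.16,0.6,4],"yaw":0},{"hand":1,"slide":[-0.16,0.6,4],"yaw":0},{"hand":1,"slide":[-0.16,0.6,4],"yaw":0},{"hand":1,"slide":[-0.16,0.6,4],"yaw":0},{"hand":1,"slide":[-0.16,0.6,4],"yaw":0}]'; python3 -m inch '[{"hand":1,"slide":[0,0,0],"yaw":0},{"hand":1,"slide":[0,0,0],"yaw":0},{"hand":1,"slide":[0,0,0],"yaw":0},{"hand":1,"slide":[0,0,0],"yaw":0},{"hand":1,"slide":[0,0,-0.8],"yaw":0},{"hand":1,"slide":[0,0,-1.6],"yaw":0},{"hand":1,"slide":[0,0,-1.8],"yaw":0},{"hand":1,"slide":[0,0,-1.8],"yaw":0}]'; python3 uv.py
```

```text
time_s: 40.35
tcp_pos: [0.5577, 0.0493, 0.1704]
ee_rot: [[0.183, -0.983, -0.001], [-0.983, -0.183, -0.0], [0.0, 0.001, -1.0]]
wrist_force: [-0.3, 0.1, -1.0]
gripper_width: 0.517
time_s: 41.35
tcp_pos: [0.5577, 0.0494, 0.1524]
ee_rot: [[0.183, -0.983, -0.001], [-0.983, -0.183, -0.0], [0.0, 0.001, -1.0]]
wrist_force: [0.6, -0.2, -0.3]
gripper_width: 0.005
u,v mm 30.4 0.1 z 0.1524 F u,v,z -0.3 -0.6 -0.3 M [-0.03 -0.03 -0.01] []
```

```bash
python3 -m inch '[{"hand":1,"slide":[-0.02,0,-0.5],"yaw":0},{"hand":1,"slide":[-0.02,0,-0.8],"yaw":0},{"hand":1,"slide":[-0.02,0,-0.8],"yaw":0}]'; python3 uv.py;python3 -m inch '[{"hand":1,"slide":[-0.02,0,-0.4],"yaw":0},{"hand":1,"slide":[-0.04,0,-0.6],"yaw":0},{"hand":1,"slide":[-0.04,0,-0.6],"yaw":0}]'; python3 uv.py
```

```text
time_s: 41.78
tcp_pos: [0.5575, 0.0495, 0.1446]
ee_rot: [[0.183, -0.983, -0.0], [-0.983, -0.183, -0.0], [-0.0, 0.0, -1.0]]
wrist_force: [0.2, 0.6, 0.2]
gripper_width: 0.002
u,v mm 30.6 0.3 z 0.1446 F u,v,z 0.5 -0.3 0.2 M [-0.07 -0.01 -0.04] []
time_s: 42.2
tcp_pos: [0.557, 0.0493, 0.1383]
ee_rot: [[0.183, -0.983, -0.001], [-0.983, -0.183, -0.0], [0.0, 0.001, -1.0]]
wrist_force: [-0.4, -0.2, 0.5]
gripper_width: 0.006
u,v mm 30.4 0.8 z 0.1383 F u,v,z -0.1 0.5 0.5 M [-0.05  0.05 -0.02] [[217, 108, 15, 3, 37], [247, 108, 16, 3, 34], [278, 107, 15, 3, 36]]
```

```bash
python3 -m inch '[{"hand":1,"slide":[0,0,-0.3],"yaw":0},{"hand":1,"slide":[0.02,0,-0.6],"yaw":0},{"hand":1,"slide":[0.02,0,-0.6],"yaw":0}]'; python3 uv.py;python3 -m inch '[{"hand":1,"slide":[0,0,-0.2],"yaw":0},{"hand":1,"slide":[-0.02,0,-0.4],"yaw":0},{"hand":1,"slide":[-0.02,0,-0.4],"yaw":0}]'; python3 uv.py
```

```text
time_s: 42.62
tcp_pos: [0.5571, 0.0493, 0.1323]
ee_rot: [[0.183, -0.983, -0.001], [-0.983, -0.183, -0.0], [0.0, 0.001, -1.0]]
wrist_force: [-0.0, -0.4, -0.1]
gripper_width: 0.004
u,v mm 30.4 0.7 z 0.1323 F u,v,z -0.4 0.1 -0.1 M [-0.07 -0.02 -0.02] [[216, 108, 16, 3, 48], [247, 108, 16, 3, 46], [279, 107, 16, 4, 50]]
time_s: 43.05
tcp_pos: [0.5574, 0.0494, 0.1301]
ee_rot: [[0.184, -0.983, 0.001], [-0.983, -0.184, -0.0], [0.0, -0.001, -1.0]]
wrist_force: [-3.2, 0.5, 7.8]
gripper_width: 0.008
u,v mm 30.5 0.4 z 0.1301 F u,v,z 1.0 3.0 7.8 M [ 0.    0.8  -0.04] [[216, 108, 16, 3, 48], [248, 108, 16, 3, 48], [280, 107, 16, 4, 49]]
```

Contact at tip height 0.060, flush level. One firmer press, then inspect.

```bash
python3 -m inch '[{"hand":1,"slide":[-0.03,0,-0.3],"yaw":0},{"hand":1,"slide":[-0.05,0,-0.5],"yaw":0},{"hand":1,"slide":[-0.05,0,-0.5],"yaw":0}]'; python3 uv.py;python3 -m inch '[{"hand":1,"slide":[0,0,2],"yaw":0},{"hand":1,"slide":[-0.6,3,7],"yaw":0},{"hand":1,"slide":[-0.6,3,8],"yaw":0},{"hand":1,"slide":[-0.6,3,8],"yaw":0},{"hand":1,"slide":[-0.6,3,8],"yaw":0}]'; python3 uv.py; python3 - <<'E'
from h import *
a=capture('wrist');cv2.imwrite('pics/w17.png',a);cv2.imwrite('pics/s17.png',capture('scene'));cv2.imwrite('pics/d17.png',capture('side'))
g=a.max(2);ch=' .:-=+*#%@'
for r in range(50,222,4):print('%3d '%r+''.join(ch[min(9,int(x)//26)] for x in g[r:r+4,190:334].reshape(4,72,2).mean((0,2))))
E
```

```text
time_s: 43.48
tcp_pos: [0.5572, 0.0495, 0.1299]
ee_rot: [[0.186, -0.983, 0.003], [-0.983, -0.186, -0.001], [0.002, -0.002, -1.0]]
wrist_force: [-11.6, 1.1, 34.1]
gripper_width: 0.005
u,v mm 30.6 0.5 z 0.1299 F u,v,z 3.2 11.2 34.1 M [ 0.19  3.63 -0.03] [[217, 108, 16, 3, 48], [249, 108, 16, 3, 46], [280, 107, 17, 4, 51]]
time_s: 44.15
tcp_pos: [0.5499, 0.0788, 0.2021]
ee_rot: [[0.182, -0.983, -0.003], [-0.983, -0.182, -0.001], [0.0, 0.003, -1.0]]
wrist_force: [-0.3, -1.5, -0.5]
gripper_width: 0.003
u,v mm 60.7 2.4 z 0.2021 F u,v,z -1.4 0.6 -0.5 M [ 0.01  0.02 -0.03] [[224, 61, 12, 4, 40], [247, 61, 12, 3, 28], [271, 61, 12, 3, 30]]
 50 @@@@@=  ................................................   @@@@@@@@@@@@@
 54 @@@@@=   ...............................................   @@@@@@@@@@@@@
 58 @@@@@+   .....................:............:::..........   @@@@@@@@@@@@@
 62 @@@@@*    .. ....+==+++.... .*+++=- ....--==++:.. ... .   .@@@@@@@@@@@@@
 66 @@@@@#   .............................................    .@@@@@@@@@@@@@
 70 @@@@@%   .............................................    :@@@@@@@@@@@@@
[... 2149 characters left out ...]
*******
186 ********:  .....:::::::::::............-::::::::::::::   +**************
190 ********=                 :............:                .***************
194 *****+**+++++++++++++++++=::::::::::::::+++++++++++++++*****************
198 *************************+..............********************************
202 *************************+.::::::::::::.********************************
206 ********+++**************+ :..:.........********************************
210 ********+*+*****+*********:::::::::::::-********************************
214 *****=+********=********+***************++********=********++*******+-**
218 *****-=********-********=***************++********-********-=*******=:**
```

```bash
python3 - <<'E'
from h import *
s=sense();a=cv2.imread('pics/w17.png')
C0=np.array([.5634,.0195]);X=np.array([-.184,.983])
U=lambda c,r,z:(1e3*(at('wrist',(c,r),z,s)[:2]-C0)@X).round(1)
print('rows 178..214 at catch col 258 / side col 225')
for r in range(168,218,2):print(r,int(a[r,248:264].max(1).mean()),int(a[r,216:232].max(1).mean()),'u@.06',U(258,r,.06),'u@.05',U(258,r,.05),'u@.063',U(258,r,.063))
# bay vs seated block top edge: label size -> level? label rows/width
g=a.max(2).astype(int)
for r in (142,150,154):
    d=np.where(g[r,205:300]>60)[0]+205;print(r,d[0],d[-1])
for r in (92,98,104):
    d=np.where(g[r,212:300]>100)[0]+212;print(r,d[0],d[-1])
E
```

```text
rows 178..214 at catch col 258 / side col 225
168 16 16 u@.06 32.0 u@.05 33.7 u@.063 31.5
170 16 16 u@.06 33.4 u@.05 35.2 u@.063 32.9
172 16 16 u@.06 34.8 u@.05 36.6 u@.063 34.3
174 15 10 u@.06 36.2 u@.05 38.1 u@.063 35.7
176 16 16 u@.06 37.7 u@.05 39.6 u@.063 37.1
178 16 16 u@.06 39.1 u@.05 41.1 u@.063 38.5
180 16 16 u@.06 40.5 u@.05 42.6 u@.063 39.9
182 28 16 u@.06 42.0 u@.05 44.1 u@.063 41.3
184 42 15 u@.06 43.4 u@.05 45.6 u@.063 42.8
186 42 11 u@.06 44.9 u@.05 47.1 u@.063 44.2
188 40 83 u@.06 46.3 u@.05 48.7 u@.063 45.6
190 45 22 u@.06 47.8 u@.05 50.2 u@.063 47.1
192 50 11 u@.06 49.3 u@.05 51.7 u@.063 48.5
194 54 62 u@.06 50.7 u@.05 53.3 u@.063 50.0
196 55 164 u@.06 52.2 u@.05 54.8 u@.063 51.4
198 56 158 u@.06 53.7 u@.05 56.3 u@.063 52.9
200 29 161 u@.06 55.2 u@.05 57.9 u@.063 54.4
202 55 160 u@.06 56.7 u@.05 59.4 u@.063 55.8
204 57 156 u@.06 58.2 u@.05 61.0 u@.063 57.3
206 55 156 u@.06 59.7 u@.05 62.5 u@.063 58.8
208 56 156 u@.06 61.2 u@.05 64.1 u@.063 60.3
210 16 157 u@.06 62.7 u@.05 65.7 u@.063 61.8
212 88 155 u@.06 64.2 u@.05 67.3 u@.063 63.2
214 163 157 u@.06 65.7 u@.05 68.8 u@.063 64.7
216 159 150 u@.06 67.2 u@.05 70.4 u@.063 66.2
142 222 285
150 222 285
154 222 285
92 220 286
98 220 285
104 220 286
```

```bash
python3 - <<'E'
from h import *
a=cv2.imread('pics/scene0.png').astype(int);b=cv2.imread('pics/s17.png').astype(int)
d=np.abs(cv2.GaussianBlur(a.astype(np.uint8),(5,5),0).astype(int)-cv2.GaussianBlur(b.astype(np.uint8),(5,5),0)).max(2)
for n,(x,y,w,h) in dict(driver=(133,160,50,24),cork=(174,185,26,20),blue=(112,188,38,26),glue=(153,197,30,58),jar=(328,240,32,40),batt_old=(155,172,28,20),tray=(350,178,56,52)).items():
    r=d[y:y+h,x:x+w];print(n,r.mean().round(1),r.max(),(r>30).mean().round(3))
g=b[174:236,346:410].max(2);ch=' .:-=+*#%@'
for r in range(0,62,2):print(''.join(ch[min(9,int(x)//20)] for x in g[r:r+2].mean(0)))
E
```

```text
driver 18.1 108 0.208
cork 6.7 105 0.062
blue 2.8 5 0.0
glue 2.8 5 0.0
jar 3.1 6 0.0
batt_old 57.4 110 0.707
tray 21.6 99 0.234
################################################################
################################################################
#################################################*##*#########*#
#############+====+++++******########################*#####*****
#%%%#%#%%#%#*=-=---==--=-=========++++++******##################
%#%##%%%%###+=--=====-=-==--------------=-========+++++*########
###########*++====================-======--=-----------=*#######
###########*+++++++++++++++++===================-------=*#%##%##
########*##*+++++++++====+++++++++++++++++++=========--=*######%
###########+++++++++=:..::-::::------==++++++++*+++++=-=*#######
######**##*+++++++++-....:-:...........::-:::-=++++++=-=*#######
#*####**##*++++++++=:....::.............:-:...-=+++++=-=*#%#####
#*********+++++++++-:...................::...:-++++++=-=*#######
#####*+==+++++++++=:..........................-++++++=-=*#######
**###*====++++++++-:.........................:-++++++=-=*###**
[... 342 characters left out ...]
===++++++********++++====------=+++++++=-+###*****
++===--==-------=----=-========++++++***************++=+####****
##*+=====-=--==-====------==---------=======++++++******########
##*======-===----====-====-=-====-=-==----------=-=======+*#####
##***+++=======------==========-=-======-=----==--------=+*#####
############*****+++++==+========--==--===-==-=-=------==+######
##########################******++++==========---------=+*######
########################################******++========+*######
******##**######################################################
**************************###*##################################
###########*#*#*****#******#**#***********#*#*##################
```

```bash
python3 - <<'E'
from h import *
for f in ('scene0','s17'):
    a=cv2.imread(f'pics/{f}.png');h=cv2.cvtColor(a,cv2.COLOR_BGR2HSV)
    m=cv2.inRange(h,(0,170,60),(6,255,255))|cv2.inRange(h,(174,170,60),(180,255,255));m[:, :125]=0;m[:,190:]=0;m[:155]=0;m[195:]=0
    M=cv2.moments(m,True);print(f,'red',M['m00'],M['m10']/M['m00'],M['m01']/M['m00'])
    c=a[183:206,174:200].max(2);print('cork col means',c.mean(0).round()[::4],c.mean(1).round()[::4])
    print('blade',a[160:170,165:183].max(2).mean(1).round())
E
python3 -m inch '[{"hand":1,"slide":[0,0,3],"yaw":0},{"hand":1,"slide":[0,0,5],"yaw":0},{"hand":1,"slide":[0,0,5],"yaw":0},{"hand":1,"slide":[0,0,5],"yaw":0}]'
```

```text
scene0 red 128.0 148.4765625 175.3515625
cork col means [104.  97. 100. 110. 111. 118. 133.] [105. 117. 123. 110.  90. 111.]
blade [148. 149. 149. 145. 144. 143. 141. 141. 140. 141.]
s17 red 126.0 148.64285714285714 175.23015873015873
cork col means [134. 116. 112. 108. 110. 117. 131.] [146. 133. 122. 108.  88. 110.]
blade [146. 148. 146. 142. 141. 140. 138. 138. 138. 138.]
time_s: 44.85
tcp_pos: [0.5501, 0.0792, 0.2524]
ee_rot: [[0.182, -0.983, -0.002], [-0.983, -0.182, -0.0], [-0.0, 0.002, -1.0]]
wrist_force: [0.8, -0.7, -0.3]
gripper_width: 0.005
```

Bystanders are unmoved; the cork difference is only where the battery used to be. Arm is clear, so I'm handing in.

```bash
python3 -c "
from station import *
print(finish_job())"
```

```text
the job is handed in; nothing more can be done
None
```

The job is done and handed in at about 45 s of the 72 s allowed. The blanking cover is in the wooden tray, tabs up, and the battery is in the bay with the catch out over it.

**How it went:**
- **Cover:** I squeezed the tabs to their stop (35 mm opening), lifted the cover off and set it level in the tray.
- **Battery:** The moves allow no tool tilt, so I tipped the block to about 30° in the pads against the lamp's fin edge, then fed its nose under the lip.
- **Faults mended:** Three attempts fell short.
  - The tongue first met the lip from above, so I re-tilted and came in further from it.
  - The first press jammed with the block about 2 mm off-centre, so I re-centred it.
  - The second press stopped with the heel on the bay's edge, so I dragged the block 5.6 mm towards the nose. It then dropped in.

**Last checks:**
- **Flush:** Pressed with 34 N, the block's top stayed level with the lamp's back (fingertip at 0.060 m). The label's proportions also fit a level block.
- **Catch:** By the wrist camera, its ramp stands about 4 mm into the pocket and its thumb piece sits at 54–61 mm, as when sprung out. The click itself could not be sensed.
- **Cover and bystanders:** The scene image shows the cover inside the tray. The glue, jar and blue block are unchanged, and the driver's handle moved less than 0.2 px. The cork's image differs only towards where the battery had lain.
- **Limits of the check:** I had used up the picture views, so these last checks were made from pixel values rather than by viewing.

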